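# Repack the lift power unit from the packer magazines

### The job

The car lift's power unit stands on its jacking screws: draw the rusty old packers out from under the front edge of its blue bedplate and put them flat in the steel tray. Then fill the gap round the anchor stud with new slotted packers (yellow 10 mm, blue 5 mm) until it is snug and no further packer would fit, each one flat and pushed fully home on the stud without forcing; draw each from the bottom of its magazine by pushing the ejector and pulling out the packer it brings forward. Leave the packers you do not need in the magazines, and the wrench, grease tin and mug where they are.

Things in the scene. Friction and masses are not known exactly. Their poses are not given: they have to be found in the camera images.
- power_unit: fixed hydraulic power unit of a car lift: grey motor and pump on a blue bedplate (240 x 240 x 10 mm) held by jacking screws above a dark steel sill. Origin on the axis of the anchor stud (10 mm thick, top 78 mm up), at bench level; x points inwards from the bedplate's front edge (x = -25 mm), z up. The motor starts at x = 70 mm and rises to 225 mm; the nearest jacking screws are at x = 0, y = +-100 mm.
- gap (a point): middle of the gap's mouth at the height of the sill's top: power unit x = -25 mm, y = 0, 20 mm above the bench, axes as the unit's. The bedplate's underside is 27 mm above it (47 mm above the bench). The sill's own front edge is 12 mm further out (x = -37 mm).
- home (a point): the place on the sill under the middle of a packer that is home (power unit x = -14 mm, y = 0, 20 mm above the bench), axes as the unit's. A packer goes in towards +x with its slot leading; home, the slot's end meets the stud, the packer's x lies along this x and its tail sticks out 34 mm in front of the bedplate's edge.
- mag_10: fixed gravity magazine of 10 mm packers: steel posts on a grey base 66 mm wide. Origin at bench level under the middle of the stack, z up. The stack lies on a floor 8 mm above the bench that ends at x = -50 mm, slots towards +x. Posts and straps (top 56 mm up) let packers out only at the bottom, towards -x, tail first, through a gate 13 mm high. The base reaches back to x = 135 mm.
- mag_5: fixed gravity magazine of 5 mm packers: its gate 7.5 mm high; otherwise the same as mag_10.
- eject_10 (a joint): ejector slide of mag_10, in m: 0 at rest, 0.040 pushed fully towards the magazine's -x. That brings the bottom packer 40 mm forward, tail first, to be gripped and pulled straight out (55 mm more to come clear); the stack then drops. A spring (2 N at rest, 5 N at full stroke) returns the slide when let go; the packer stays out.
- eject_5 (a joint): ejector slide of mag_5, the same as eject_10.
- eject_10_knob (a point): middle of the top of the ejector's black upright knob, 20 mm in diameter, 32 mm tall, its top about 54 mm above the bench; at rest 105 mm behind the stack's middle (magazine x = 105 mm, y = 0). It moves with the slide.
- eject_5_knob (a point): the same, on mag_5's ejector.
- ten_1: slotted packer plate, 90 mm long (its x), 50 mm wide (its y), 10 mm thick (its z), yellow, about 0.12 kg; a slot 18 mm wide, 36 mm deep runs in from its +x end, the other end (the tail) is plain. Origin at the middle of length, width and thickness. Starts in mag_10, which holds one or two of them; an absent one has no pose.
- ten_2: slotted packer plate, 90 mm long (its x), 50 mm wide (its y), 10 mm thick (its z), yellow, about 0.12 kg; a slot 18 mm wide, 36 mm deep runs in from its +x end, the other end (the tail) is plain. Origin at the middle of length, width and thickness. Starts in mag_10, which holds one or two of them; an absent one has no pose.
- five_1: slotted packer plate, 90 mm long (its x), 50 mm wide (its y), 5 mm thick (its z), blue, about 0.06 kg; a slot 18 mm wide, 36 mm deep runs in from its +x end, the other end (the tail) is plain. Origin at the middle of length, width and thickness. Starts in mag_5, which holds four or five of them; an absent one has no pose.
- five_2: slotted packer plate, 90 mm long (its x), 50 mm wide (its y), 5 mm thick (its z), blue, about 0.06 kg; a slot 18 mm wide, 36 mm deep runs in from its +x end, the other end (the tail) is plain. Origin at the middle of length, width and thickness. Starts in mag_5, which holds four or five of them; an absent one has no pose.
- five_3: slotted packer plate, 90 mm long (its x), 50 mm wide (its y), 5 mm thick (its z), blue, about 0.06 kg; a slot 18 mm wide, 36 mm deep runs in from its +x end, the other end (the tail) is plain. Origin at the middle of length, width and thickness. Starts in mag_5, which holds four or five of them; an absent one has no pose.
- five_4: slotted packer plate, 90 mm long (its x), 50 mm wide (its y), 5 mm thick (its z), blue, about 0.06 kg; a slot 18 mm wide, 36 mm deep runs in from its +x end, the other end (the tail) is plain. Origin at the middle of length, width and thickness. Starts in mag_5, which holds four or five of them; an absent one has no pose.
- five_5: slotted packer plate, 90 mm long (its x), 50 mm wide (its y), 5 mm thick (its z), blue, about 0.06 kg; a slot 18 mm wide, 36 mm deep runs in from its +x end, the other end (the tail) is plain. Origin at the middle of length, width and thickness. Starts in mag_5, which holds four or five of them; an absent one has no pose.
- old_1: old rusty slotted packer plate, 90 mm long (its x), 50 mm wide (its y), 8 mm thick (its z), red-brown, about 0.22 kg; a slot 18 mm wide, 36 mm deep runs in from its +x end, the other end (the tail) is plain. Origin at the middle of length, width and thickness. Starts flat in the gap of the power unit round the stud, tail outwards; there are one or two, stacked; an absent one has no pose.
- old_2: old rusty slotted packer plate, 90 mm long (its x), 50 mm wide (its y), 8 mm thick (its z), red-brown, about 0.22 kg; a slot 18 mm wide, 36 mm deep runs in from its +x end, the other end (the tail) is plain. Origin at the middle of length, width and thickness. Starts flat in the gap of the power unit round the stud, tail outwards; there are one or two, stacked; an absent one has no pose.
- tray: loose steel parts tray, open on top, 160 mm (its x) by 150 mm (its y), 28 mm high, walls and floor 4 mm, 0.45 kg. Origin under the middle of its floor.
- wrench: steel wrench lying on the bench, 170 mm long, not part of the job. Origin at its middle.
- grease: squat grease tin, yellow label, grey lid, 64 mm across, 55 mm tall, not part of the job. Origin under its base.
- mug: white mug, 80 mm across, 90 mm tall, not part of the job. Origin under its base.

How it is judged:
By the outcome, as a careful person would: the job done as asked, in the order asked, and still so for the second after the job is handed in, with the robot touching nothing.
Of ten_2, five_5, old_2 only 1 to 3 are there at a start; the rules pass over those that are not, and their reading is None.
At some moment in a run one of tray may be knocked a few centimetres aside while the robot is not near it.
Once in a run the grip may slacken for a moment while it holds something.
It also fails if it takes over 210 s, if anything falls off the work surface, if the arm or the gripper's body presses on something with over 40 N, if the wrist force passes 120 N, or if a joint passes its speed limit or range.

### The arm

A 7-joint arm with a two-finger parallel gripper is mounted at the origin on the work surface. World frame = base frame: x ahead of the robot, y to its left, z up, the work surface at z = 0. Lengths are in m, angles in rad, forces in N, time in s.
With the tool pointing down it reaches from about 0.4 to 0.875 m from the base axis. Payload 6.5 kg.
Tool frame: the origin (TCP) lies on the centre line of the jaws, within the pads' length; the fingertips stand ctrl.nose_length ahead of it and the grasp point (between the pads) is the TCP (ctrl.nose_length is the distance from the TCP to the fingertips, in m); z points along the fingers, y is the line along which they close (so a half turn about z gives the same grasp; the last joint's range is limited). The gripper opens to 88 mm and grips with 3 to 60 N. Pads are 18 mm wide; open, the fingers measure 123 mm over their backs; the gripper's body (75 mm by 187 mm) begins 45 mm behind the grasp point.
Start: joints at [1.168, 0.536, -0.004, 1.538, 0.003, 1.067, -0.071], TCP at [0.215, -0.613, 0.258] pointing down, gripper open.
Joint ranges: [-2.7, 2.7], [-0.37, 2.16], [-1.27, 1.26], [0.24, 2.4], [-1.31, 4.45], [0.19, 1.91], [-2.76, 2.76]. Speed limits (rad/s): [2.39, 2.39, 3.14, 3.14, 3.14, 3.14, 3.14].

### API

Orientations are given as a unit quaternion [x, y, z, w].
In Python, from rig import ctrl gives the robot as it stands.
- The arm moves only by the tool send_rows, never from a script. Its argument "steps" is a list of rows, each an object with "claw": the gripper command: -1 is shut, 1 is fully open, values between are in proportion; "offset": the shift along the world's x, y, z in mm, a list of three; "delta_rot": the turn, a rotation vector about the world's x, y, z in rad, a list of three. A call has 1 to 12 rows; each row shifts and turns the commanded pose from where the row before left it; what a row does not reach is not made up. A row lasts 1/10 s, in which the tool goes at most 50 mm and 8.59 degrees, less where a joint would pass 70% of its speed; a pose out of reach is approached as far as the arm can. A call is refused whole if a number of a shift passes 50 or a number of a turn 0.15, either way. A call with a gripper value outside its range is refused whole. The fingers move at their own pace and stop on an object; "squeeze" is the grip in N (left out, the last holds). Time passes only in rows, so rows that do not move let the fingers close. It gives the time, the measured TCP pose, the force, the opening and the grip force at its end, in the units of the state.
- ctrl.read_state(): the state, without advancing time (a new reading comes with each control period).
- ctrl.snapshot(name): name is "scene" or "top" or "wrist"; returns a dict with "image" (400x640x3 uint8, red, green, blue), "fovy" (degrees; the focal length in pixels is half the picture's height over the tangent of half this angle, whatever the lens; pixels are square), "cx", "cy" (the principal point, pixels), "cam_to_world" (4x4, takes a point from camera to world coordinates). Camera axes: x right, y down, z forward; pixel columns grow to the right and rows downward; lengths in m; the calibration is good to about 2 mm. The wrist camera is an equidistant fisheye: a pixel r from the principal point sees the ray r / f radians off the axis. A picture is of the moment at which its call begins. There is no depth.
- ctrl.hand_in(): hands the job in; it is judged then, once.
The state is a dict: "time_s": time; "qpos": joint angles; "joint_velocities": joint speeds; "joint_torque": joint torques, N m; "tcp_pos": TCP position; "tcp_rot": TCP orientation; "wrist_force": force on the tool from outside, world axes, zero at the start; "wrist_torque": the same for the moment, N m; "finger_gap": opening from 0.0 (shut) to 1.0 (fully open); "grasp_force": force on a finger pad.
Only numpy, scipy, OpenCV 4.12 (cv2) and the standard library are available. Lean on these libraries where they do the work, as an engineer would, in place of code of your own. Each camera call takes 0.05 s, during which the arm holds its last target. There are 200 camera calls.

## Working session

There is one attempt and no reset: what is moved stays moved. The work goes in short steps, Python scripts to look and compute and a tool call to move; the robot and the scene stay as the last step left them, time stands still between calls to the robot, and variables do not carry over. Pictures are saved under pics/ and viewed, at most 16 in all, crops included, and the job is handed in when it is done.

Besides the shell and the picture viewer there is one more tool, called after "Request:" as name([rows], argument=value, ...), one row to a line, values as JSON. send_rows: Moves the arm, as the interface text tells. Its arguments: {"type":"object","properties":{"steps":{"type":"array"},"squeeze":{"type":"number"}},"required":["steps"]}

```bash
ls; mkdir -p pics
cat > h.py <<'E'
import numpy as np, cv2
from rig import ctrl
def snap(n,save=None):
    s=ctrl.snapshot(n)
    if save: cv2.imwrite('pics/'+save+'.png',s['image'][:,:,::-1])
    return s
def ray(s,u,v,fish=False):
    f=200/np.tan(np.radians(s['fovy'])/2)
    x,y=u-s['cx'],v-s['cy']
    if fish:
        r=np.hypot(x,y)+1e-9;t=r/f;d=np.array([np.sin(t)*x/r,np.sin(t)*y/r,np.cos(t)])
    else: d=np.array([x/f,y/f,1.])
    T=np.array(s['cam_to_world']);d=T[:3,:3]@d
    return T[:3,3],d/np.linalg.norm(d)
def onz(s,u,v,z,fish=False):
    o,d=ray(s,u,v,fish);return o+d*(z-o[2])/d[2]
def tri(r1,r2):
    (a,d),(b,e)=r1,r2
    t=np.linalg.lstsq(np.c_[d,-e],b-a,rcond=None)[0]
    p,q=a+d*t[0],b+e*t[1];return (p+q)/2,np.linalg.norm(p-q)
def proj(s,P,fish=False):
    f=200/np.tan(np.radians(s['fovy'])/2)
    T=np.linalg.inv(np.array(s['cam_to_world']));p=T[:3,:3]@np.array(P)+T[:3,3]
    if fish:
        r=np.hypot(p[0],p[1])+1e-12;t=np.arctan2(r,p[2]);return s['cx']+f*t*p[0]/r,s['cy']+f*t*p[1]/r
    return s['cx']+f*p[0]/p[2],s['cy']+f*p[1]/p[2]
E
python3 - <<'E'
from h import *
np.set_printoptions(precision=3,suppress=True)
for n in('scene','top','wrist'):
    s=snap(n,n+'0');print(n,s['fovy'],s['cx'],s['cy']);print(np.array(s['cam_to_world']))
st=ctrl.read_state();print(st,ctrl.nose_length)
E
```

```text
pics
scene 54.87589568342063 323.3061843995967 196.12145320750622
[[-0.757  0.53  -0.382  0.909]
 [ 0.653  0.624 -0.429  0.439]
 [ 0.012 -0.574 -0.819  0.725]
 [ 0.     0.     0.     1.   ]]
top 52.36370103631449 320.571992302107 200.67366881023682
[[ 0.012 -0.989  0.146  0.441]
 [-1.    -0.015 -0.02   0.08 ]
 [ 0.022 -0.146 -0.989  1.154]
 [ 0.     0.     0.     1.   ]]
wrist 65.70646984690485 318.38924156033994 200.16843455391069
[[ 0.331 -0.911 -0.247  0.278]
 [-0.944 -0.32  -0.086 -0.59 ]
 [-0.001  0.262 -0.965  0.385]
 [ 0.     0.     0.     1.   ]]
{'time_s': 0.15, 'qpos': array([ 1.168,  0.537, -0.004,  1.539,  0.003,  1.067, -0.071]), 'joint_velocities': array([-0.001, -0.001,  0.001, -0.004, -0.001, -0.001,  0.002]), 'joint_torque': array([  0.002, -57.133,   0.992, -25.183,  -0.056,   0.015,   0.   ]), 'tcp_pos': array([ 0.215, -0.613,  0.257]), 'tcp_rot': array([ 0.986,  0.168, -0.   , -0.001]), 'wrist_force': array([0.088, 0.648, 0.948]), 'wrist_torque': array([-0.022,  0.   ,  0.022]), 'grasp_force': 0.0, 'finger_gap': 0.9958749428220902} 0.019
```

View pics/top0.png

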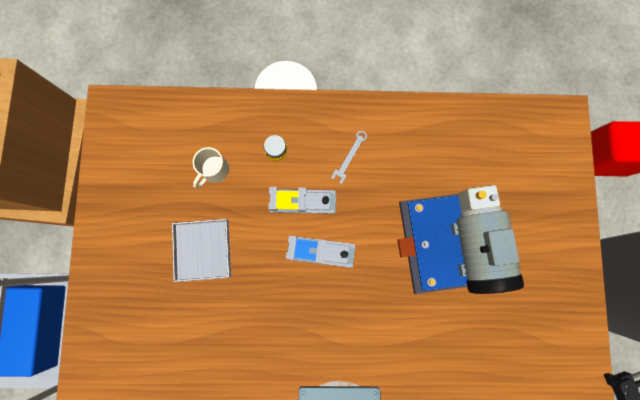

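View pics/scene0.png

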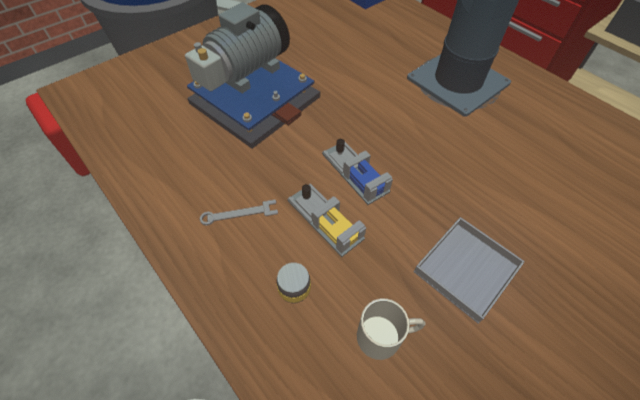

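```bash
cat > m.py <<'E'
from h import *
np.set_printoptions(precision=4,suppress=True)
A,B=snap('top'),snap('scene')
def cents(s,lo,hi,mn=15):
    hsv=cv2.cvtColor(s['image'],cv2.COLOR_RGB2HSV)
    m=cv2.inRange(hsv,lo,hi);n,l,st,c=cv2.connectedComponentsWithStats(m)
    return [(tuple(np.round(c[i],1)),st[i].tolist()) for i in range(1,n) if st[i,4]>mn],l
for nm,lo,hi in(('yel',(22,150,120),(35,255,255)),('blue',(105,150,80),(120,255,255)),('rust',(0,130,40),(8,255,190)),('black',(0,0,0),(180,255,45))):
    for t,s in(('A',A),('B',B)): print(nm,t,cents(s,lo,hi)[0])
E
python3 m.py
python3 - <<'E'
import cv2,numpy as np
a=cv2.imread('pics/top0.png');b=cv2.imread('pics/scene0.png')
x=cv2.resize(a[170:310,165:445],None,fx=2.85,fy=2.85,interpolation=cv2.INTER_CUBIC)
cv2.imwrite('pics/topc.png',x)
y=cv2.resize(b[60:310,180:530],None,fx=2.28,fy=2.28,interpolation=cv2.INTER_CUBIC)
cv2.imwrite('pics/scc.png',y)
E
```

```text
yel A [((np.float64(277.3), np.float64(157.1)), [268, 153, 18, 7, 37]), ((np.float64(286.0), np.float64(199.6)), [276, 191, 22, 18, 350]), ((np.float64(482.0), np.float64(194.1)), [479, 191, 7, 7, 40])]
yel B [((np.float64(334.9), np.float64(223.1)), [320, 208, 31, 30, 313]), ((np.float64(353.4), np.float64(237.6)), [351, 234, 6, 9, 20])]
blue A [((np.float64(437.6), np.float64(241.6)), [408, 196, 59, 95, 3818]), ((np.float64(304.4), np.float64(249.1)), [294, 239, 23, 21, 339]), ((np.float64(26.1), np.float64(329.3)), [0, 286, 65, 91, 4187])]
blue B []
rust A [((np.float64(608.5), np.float64(155.7)), [591, 122, 49, 55, 1332])]
rust B [((np.float64(441.6), np.float64(6.0)), [422, 0, 35, 19, 385]), ((np.float64(555.7), np.float64(32.2)), [500, 0, 121, 81, 5424]), ((np.float64(54.9), np.float64(132.5)), [26, 92, 64, 83, 1387]), ((np.float64(287.6), np.float64(111.7)), [276, 104, 24, 17, 209])]
black A [((np.float64(484.8), np.float64(248.7)), [481, 245, 9, 7, 45]), ((np.float64(494.5), np.float64(284.8)), [467, 275, 56, 18, 583]), ((np.float64(617.7), np.float64(383.2)), [605, 372, 27, 28, 353]), ((np.float64(636.8), np.float64(382.3)), [634, 381, 6, 4, 16])]
black B [((np.float64(278.0), np.float64(25.8)), [257, 5, 32, 49, 364]), ((np.float64(250.1), np.float64(25.1)), [246, 22, 9, 7, 44]), ((np.float64(443.2), np.float64(54.7)), [439, 46, 9, 19, 53])]
```

View pics/topc.png

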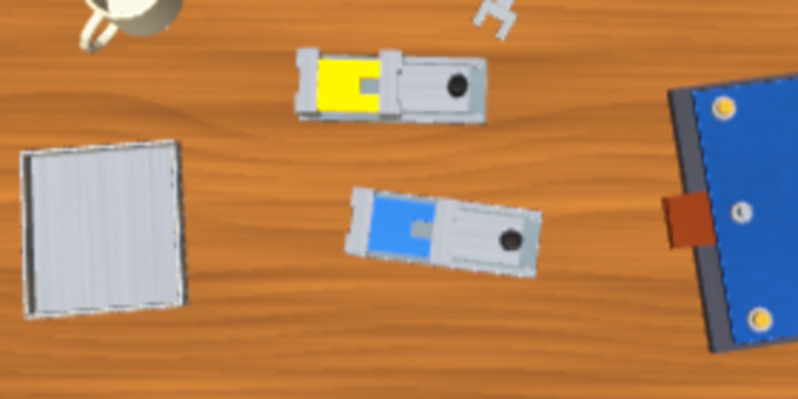

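View pics/scc.png

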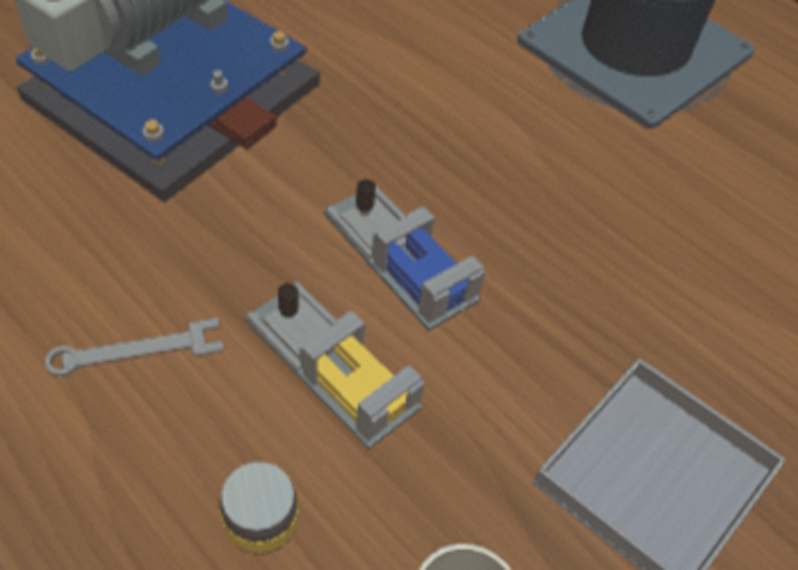

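Run:
```python
from h import *
np.set_printoptions(precision=4,suppress=True)
A,B=snap('top'),snap('scene')
a=lambda x,y:(165+(x+.5)/2.85-.5,170+(y+.5)/2.85-.5)
b=lambda x,y:(180+(x+.5)/2.28-.5,60+(y+.5)/2.28-.5)
for n,p,q in(('k10',(457,85),(289,289)),('k5',(511,240),(366,184)),('stud',(741,212),(218,73)),
  ('rustTailC+',(663,198),(0,0)),):
    if q!=(0,0): print(n,*tri(ray(A,*a(*p)),ray(B,*b(*q))))
def yaw(p,q,z): 
    d=(onz(A,*a(*q),z)-onz(A,*a(*p),z));return np.degrees(np.arctan2(d[1],d[0])),np.linalg.norm(d)
print('m5',yaw((347,254),(537,276),.004),yaw((442,200),(542,212),.004))
print('m10',yaw((297,120),(485,123),.004))
print('sill',yaw((670,92),(712,352),.02))
print('tray',[onz(A,*a(*p),.028) for p in((20,152),(178,141),(187,305),(28,318))])
for p in((663,198),(670,249)): print('rust tail',onz(A,*a(*p),.036),onz(A,*a(*p),.028))
print(ctrl.read_state()['tcp_rot'])
```

```text
k10 [0.6068 0.0452 0.0548] 0.0013798361734239574
k5 [ 0.4601 -0.0074  0.0555] 0.0019043355997332438
stud [ 0.4889 -0.2196  0.0798] 0.003798729350105478
m5 (np.float64(-95.84524246136657), np.float64(0.18759574768033)) (np.float64(-96.06526690264926), np.float64(0.09962455111483505))
m10 (np.float64(-90.07982276599573), np.float64(0.18742149233842545))
sill (np.float64(-171.77916218663466), np.float64(0.2546852497904539))
tray [array([0.5384, 0.4665, 0.028 ]), array([0.5512, 0.3151, 0.028 ]), array([0.3948, 0.2995, 0.028 ]), array([0.3811, 0.4488, 0.028 ])]
rust tail [ 0.5019 -0.155   0.036 ] [ 0.5023 -0.1567  0.028 ]
rust tail [ 0.4532 -0.161   0.036 ] [ 0.4532 -0.1627  0.028 ]
[ 0.9858  0.1677 -0.0001 -0.0002]
```

Request:
send_rows([
  {"claw":1,"offset":[0,0,50],"delta_rot":[0,0,0.14]},
  {"claw":1,"offset":[0,0,50],"delta_rot":[0,0,0.14]},
  {"claw":1,"offset":[26,40,0],"delta_rot":[0,0,0.14]},
  {"claw":1,"offset":[26,40,0],"delta_rot":[0,0,0.14]},
  {"claw":1,"offset":[26,40,0],"delta_rot":[0,0,0.14]},
  {"claw":1,"offset":[26,40,0],"delta_rot":[0,0,0.14]},
  {"claw":1,"offset":[26,40,0],"delta_rot":[0,0,0.14]},
  {"claw":1,"offset":[26,40,0],"delta_rot":[0,0,0.14]},
  {"claw":1,"offset":[26,40,0],"delta_rot":[0,0,0.14]},
  {"claw":1,"offset":[26,40,0],"delta_rot":[0,0,0.117]},
  {"claw":1,"offset":[26,40,0],"delta_rot":[0,0,0]},
  {"claw":1,"offset":[26,40,0],"delta_rot":[0,0,0]},
])

```text
time_s: 1.55
tcp_pos: [0.4755, -0.2119, 0.358]
tcp_rot: [0.655, 0.756, -0.0, 0.0]
wrist_force: [0.5, -0.1, 0.6]
finger_gap: 1.0
grasp_force: 0.0
```

Request:
send_rows([
  {"claw":1,"offset":[0,40,-30],"delta_rot":[0,0,0]},
  {"claw":1,"offset":[0,41,-30],"delta_rot":[0,0,0]},
  {"claw":1,"offset":[0,0,-40],"delta_rot":[0,0,0]},
  {"claw":1,"offset":[0,0,-45],"delta_rot":[0,0,0]},
  {"claw":1,"offset":[0,0,-45],"delta_rot":[0,0,0]},
  {"claw":1,"offset":[0,0,-30],"delta_rot":[0,0,0]},
  {"claw":1,"offset":[0,0,0],"delta_rot":[0,0,0]},
])

```text
time_s: 2.25
tcp_pos: [0.472, -0.1325, 0.135]
tcp_rot: [0.655, 0.756, -0.002, -0.003]
wrist_force: [-0.4, -0.2, 0.4]
finger_gap: 0.999
grasp_force: 0.0
```

Run:
```python
from h import *
s=snap('wrist','w1');st=ctrl.read_state();print(st['tcp_pos'],st['tcp_rot'],st['wrist_force'],st['qpos'])
```

```text
[ 0.47378264 -0.13277755  0.13727216] [ 6.54644420e-01  7.55934986e-01 -6.80390083e-04 -1.58675279e-03] [-0.3855611  -0.19405594 -0.06433383] [ 0.5468038   0.49621536 -0.45268813  2.01679829  0.32744183  0.70197464
  0.03151347]
```

View pics/w1.png

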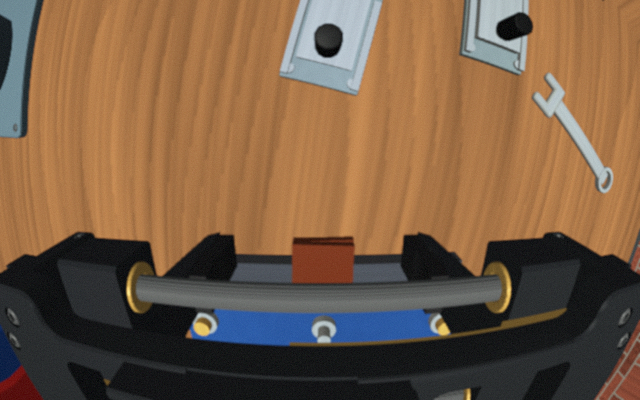

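Run:
```python
from h import *
im=cv2.imread('pics/w1.png')
cv2.imwrite('pics/w1c.png',cv2.resize(im[225:295,225:425],None,fx=4,fy=4,interpolation=cv2.INTER_CUBIC))
```

```text
(no output)
```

View pics/w1c.png

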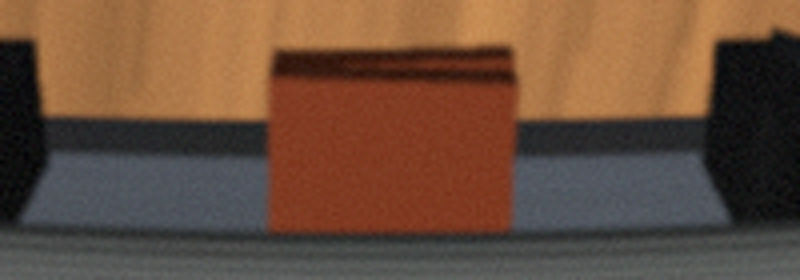

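Request:
send_rows([
  {"claw":1,"offset":[5,30,-20],"delta_rot":[0,0,0]},
  {"claw":1,"offset":[0,40,-35],"delta_rot":[0,0,0]},
  {"claw":1,"offset":[0,0,-20],"delta_rot":[0,0,0]},
  {"claw":1,"offset":[0,0,0],"delta_rot":[0,0,0]},
  {"claw":1,"offset":[0,0,0],"delta_rot":[0,0,0]},
])

```text
time_s: 2.8
tcp_pos: [0.4812, -0.0663, 0.067]
tcp_rot: [0.655, 0.756, 0.0, 0.001]
wrist_force: [-0.2, -0.2, 1.0]
finger_gap: 0.994
grasp_force: 0.0
```

Run:
```python
from h import *
s=snap('wrist','w2');im=cv2.imread('pics/w2.png')
cv2.imwrite('pics/w2c.png',cv2.resize(im[200:350,190:460],None,fx=2.9,fy=2.9,interpolation=cv2.INTER_CUBIC))
np.save('w2.npy',s,allow_pickle=True)
```

```text
(no output)
```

View pics/w2c.png

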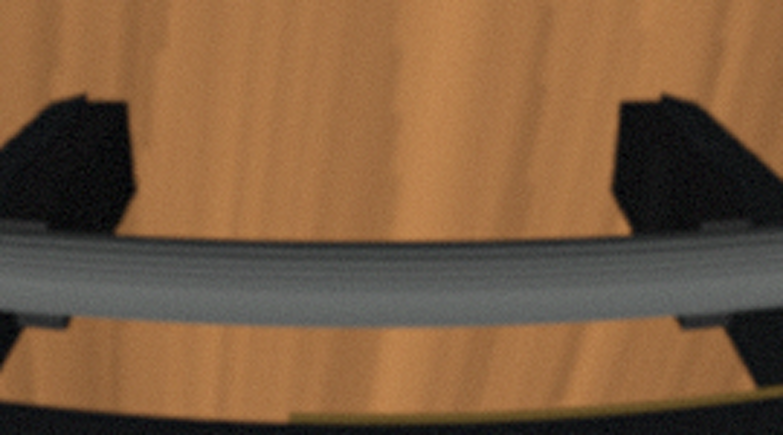

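Run:
```python
from h import *
from scipy.spatial.transform import Rotation as R
np.set_printoptions(precision=4,suppress=True)
s=np.load('w2.npy',allow_pickle=True).item();st=ctrl.read_state()
def M(p,q):
    T=np.eye(4);T[:3,:3]=R.from_quat(q).as_matrix();T[:3,3]=p;return T
X=np.linalg.inv(M(st['tcp_pos'],st['tcp_rot']))@np.array(s['cam_to_world']);np.save('X.npy',X);print(X)
w=dict(s);w['cam_to_world']=M([ 0.47378264,-0.13277755,0.13727216],[6.54644420e-01,7.55934986e-01,-6.80390083e-04,-1.58675279e-03])@X
A=snap('top')
c=lambda x,y:(225+(x+.5)/4-.5,225+(y+.5)/4-.5)
a=lambda x,y:(165+(x+.5)/2.85-.5,170+(y+.5)/2.85-.5)
# image-left in wrist = +x? compare on plane
for p in((271,73),(516,82)): print(onz(w,*c(*p),.036,True))
print(tri(ray(w,*c(271,73),True),ray(A,*a(670,249))),tri(ray(w,*c(516,82),True),ray(A,*a(663,198))))
print('stud',tri(ray(w,323.5,330,True),ray(A,*a(741,212))))
```

```text
[[ 0.001  -0.9648 -0.2629  0.0681]
 [ 1.      0.0008  0.0008 -0.0001]
 [-0.0005 -0.2629  0.9648 -0.1276]
 [ 0.      0.      0.      1.    ]]
[ 0.4572 -0.1651  0.036 ]
[ 0.5062 -0.16    0.036 ]
(array([ 0.4553, -0.1583,  0.0505]), np.float64(0.004706710608528559)) (array([ 0.5008, -0.1489,  0.0636]), np.float64(0.0010040534762858124))
stud (array([ 0.489 , -0.2198,  0.0732]), np.float64(0.0025571940157925535))
```

Request:
send_rows([
  {"claw":1,"offset":[1,-40,0],"delta_rot":[0,0,0]},
  {"claw":1,"offset":[1,-40,0],"delta_rot":[0,0,0]},
  {"claw":1,"offset":[0,-26,0],"delta_rot":[0,0,0]},
  {"claw":1,"offset":[0,0,-10],"delta_rot":[0,0,0]},
  {"claw":1,"offset":[0,0,-8],"delta_rot":[0,0,0]},
  {"claw":1,"offset":[0,0,0],"delta_rot":[0,0,0]},
  {"claw":1,"offset":[0,0,0],"delta_rot":[0,0,0]},
])

```text
time_s: 3.6
tcp_pos: [0.4819, -0.1702, 0.0474]
tcp_rot: [0.654, 0.756, 0.0, -0.0]
wrist_force: [0.4, -0.1, -0.6]
finger_gap: 1.004
grasp_force: 0.0
```

Request:
send_rows([
  {"claw":0.5,"offset":[0,0,2],"delta_rot":[0,0,0]},
  {"claw":-1,"offset":[0,0,0],"delta_rot":[0,0,0]},
  {"claw":-1,"offset":[0,0,0],"delta_rot":[0,0,0]},
  {"claw":-1,"offset":[0,0,0],"delta_rot":[0,0,0]},
  {"claw":-1,"offset":[0,0,0],"delta_rot":[0,0,0]},
  {"claw":-1,"offset":[0,0,0],"delta_rot":[0,0,0]},
], squeeze=30)

```text
time_s: 4.2
tcp_pos: [0.4816, -0.1715, 0.0493]
tcp_rot: [0.655, 0.756, -0.0, -0.0]
wrist_force: [-1.2, 0.2, 1.0]
finger_gap: 0.561
grasp_force: 29.9
```

Request:
send_rows([
  {"claw":-1,"offset":[-1,8,0],"delta_rot":[0,0,0]},
  {"claw":-1,"offset":[-3,20,0],"delta_rot":[0,0,0]},
  {"claw":-1,"offset":[-3,20,0],"delta_rot":[0,0,0]},
  {"claw":-1,"offset":[-3,20,0],"delta_rot":[0,0,0]},
  {"claw":-1,"offset":[-2,20,0],"delta_rot":[0,0,0]},
  {"claw":-1,"offset":[0,0,0],"delta_rot":[0,0,0]},
])

```text
time_s: 4.8
tcp_pos: [0.4694, -0.0798, 0.0492]
tcp_rot: [0.653, 0.757, 0.001, -0.001]
wrist_force: [0.7, -0.9, -2.0]
finger_gap: 0.563
grasp_force: 29.9
```

Request:
send_rows([
  {"claw":-1,"offset":[0,0,40],"delta_rot":[0,0,0]},
  {"claw":-1,"offset":[0,0,40],"delta_rot":[0,0,0]},
  {"claw":-1,"offset":[0,0,40],"delta_rot":[0,0,0]},
  {"claw":-1,"offset":[0,0,0],"delta_rot":[0,0,0]},
])

```text
time_s: 5.2
tcp_pos: [0.4728, -0.0843, 0.1735]
tcp_rot: [0.655, 0.755, 0.002, 0.004]
wrist_force: [1.1, -0.8, -2.8]
finger_gap: 0.562
grasp_force: 29.9
```

```bash
cat > tray.py <<'E'
from h import *
np.set_printoptions(precision=4,suppress=True)
A=snap('top','tray_%d'%int(ctrl.read_state()['time_s']*100));im=A['image']
hsv=cv2.cvtColor(im,cv2.COLOR_RGB2HSV)
m=cv2.inRange(hsv,(0,0,60),(180,70,255)); m[:, :90]=0; m[:, 290:]=0; m[:188]=0; m[330:]=0
m=cv2.morphologyEx(m,cv2.MORPH_CLOSE,np.ones((5,5)))
c=max(cv2.findContours(m,0,2)[0],key=cv2.contourArea)
r=cv2.minAreaRect(c);b=cv2.boxPoints(r);P=np.array([onz(A,*p,.026) for p in b])
print(b.round(1).tolist());print(P,P.mean(0),np.linalg.norm(P[0]-P[1]),np.linalg.norm(P[1]-P[2]))
d=max((P[1]-P[0],P[2]-P[1]),key=lambda v:abs(v[0]));print('yaw',np.degrees(np.arctan(d[1]/d[0])))
st=ctrl.read_state();print(st['tcp_pos'],st['finger_gap'],st['grasp_force'])
E
python3 tray.py
```

```text
[[169.0, 222.89999389648438], [227.1999969482422, 218.39999389648438], [231.6999969482422, 276.79998779296875], [173.5, 281.29998779296875]]
[[0.5387 0.4746 0.026 ]
 [0.5534 0.3155 0.026 ]
 [0.3945 0.2961 0.026 ]
 [0.3809 0.4521 0.026 ]] [0.4669 0.3846 0.026 ] 0.15979746978404438 0.160003337553529
yaw 6.939979724508784
[ 0.4713 -0.0844  0.1712] 0.5620079794745745 29.94679480791092
```

Request:
send_rows([
  {"claw":-1,"offset":[2,30,0],"delta_rot":[0,0,0]},
  {"claw":-1,"offset":[2,44,0],"delta_rot":[0,0,0]},
  {"claw":-1,"offset":[2,44,0],"delta_rot":[0,0,0]},
  {"claw":-1,"offset":[2,44,0],"delta_rot":[0,0,0]},
  {"claw":-1,"offset":[2,44,0],"delta_rot":[0,0,0]},
  {"claw":-1,"offset":[2,44,0],"delta_rot":[0,0,0]},
  {"claw":-1,"offset":[2,44,0],"delta_rot":[0,0,0]},
  {"claw":-1,"offset":[2,44,0],"delta_rot":[0,0,0]},
  {"claw":-1,"offset":[2,44,0],"delta_rot":[0,0,0]},
  {"claw":-1,"offset":[2,44,0],"delta_rot":[0,0,0]},
  {"claw":-1,"offset":[0,44,0],"delta_rot":[0,0,0]},
  {"claw":-1,"offset":[0,15,0],"delta_rot":[0,0,0]},
], squeeze=45)

```text
time_s: 6.45
tcp_pos: [0.4873, 0.4062, 0.1672]
tcp_rot: [0.653, 0.757, -0.0, -0.002]
wrist_force: [-0.3, -0.1, -2.0]
finger_gap: 0.556
grasp_force: 44.9
```

Request:
send_rows([
  {"claw":-1,"offset":[0,0,-20],"delta_rot":[0,0,0]},
  {"claw":-1,"offset":[0,0,-40],"delta_rot":[0,0,0]},
  {"claw":-1,"offset":[0,0,-30],"delta_rot":[0,0,0]},
  {"claw":-1,"offset":[0,0,0],"delta_rot":[0,0,0]},
  {"claw":-1,"offset":[0,0,0],"delta_rot":[0,0,0]},
])

```text
time_s: 6.95
tcp_pos: [0.4895, 0.3999, 0.0776]
tcp_rot: [0.655, 0.756, -0.002, 0.0]
wrist_force: [0.7, -1.0, 0.5]
finger_gap: 0.249
grasp_force: 0.0
```

Run:
```python
from h import *
s=snap('wrist','w3');st=ctrl.read_state();print(st['tcp_pos'],st['tcp_rot'],st['wrist_force'],st['qpos'],st['finger_gap'])
```

```text
[0.4901169  0.40016118 0.07849231] [ 6.55065427e-01  7.55571489e-01 -8.94230900e-04  4.59432202e-04] [0.34052313 0.3073182  0.32800611] [-0.43820948  0.7849548  -0.46129457  1.66724412  0.45553963  0.80001709
 -0.96356423] 0.18294998056608236
```

View pics/w3.png

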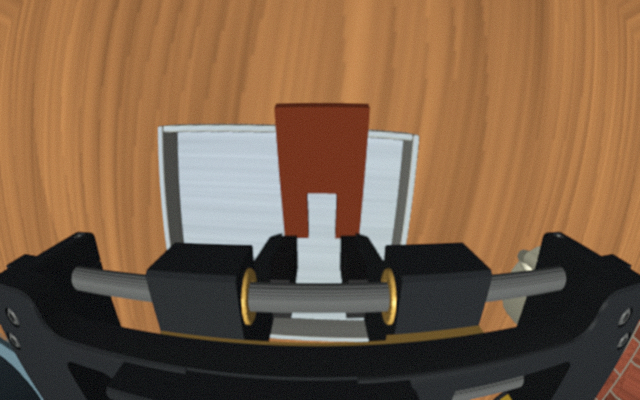

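Request:
send_rows([
  {"claw":0,"offset":[0,0,30],"delta_rot":[0,0,0]},
  {"claw":1,"offset":[0,20,40],"delta_rot":[0,0,0]},
  {"claw":1,"offset":[0,0,0],"delta_rot":[0,0,0]},
  {"claw":1,"offset":[0,0,0],"delta_rot":[0,0,0]},
])

```text
time_s: 7.4
tcp_pos: [0.4908, 0.4217, 0.1507]
tcp_rot: [0.655, 0.756, 0.001, 0.001]
wrist_force: [0.0, 0.1, 0.0]
finger_gap: 0.524
grasp_force: 0.0
```

```bash
cat > rust.py <<'E'
from h import *
import sys
np.set_printoptions(precision=4,suppress=True)
def rect(s,fish,z=.03,crop=None):
    im=s['image'];hsv=cv2.cvtColor(im,cv2.COLOR_RGB2HSV)
    m=cv2.inRange(hsv,(0,150,30),(11,255,200))
    c=[k for k in cv2.findContours(m,0,2)[0] if 200<cv2.contourArea(k)]
    for k in c:
        b=cv2.approxPolyDP(cv2.convexHull(k),6,True)[:,0]
        print(cv2.contourArea(k),b.tolist());print(np.array([onz(s,*p,z,fish) for p in b]))
w=snap('wrist','w_%d'%int(ctrl.read_state()['time_s']*100));rect(w,True)
A=snap('top');rect(A,False)
st=ctrl.read_state();print(st['tcp_pos'],st['finger_gap'])
# combined picture
a=A['image'][200:320,140:270];
o=np.zeros((400,800,3),np.uint8);o[:,:440]=w['image'][:,100:540];o[:332,440:]=cv2.resize(a,(360,332))
cv2.imwrite('pics/comb.png',o[:,:,::-1])
E
python3 rust.py
```

```text
400.0 [[637, 351], [639, 391], [620, 378]]
[[ 1.2133  0.1875  0.03  ]
 [ 1.4819 -0.0092  0.03  ]
 [ 1.2165  0.1099  0.03  ]]
4506.5 [[346, 135], [341, 228], [291, 228], [283, 136]]
[[0.5056 0.4785 0.03  ]
 [0.5141 0.4002 0.03  ]
 [0.4717 0.3941 0.03  ]
 [0.4558 0.4706 0.03  ]]
250.5 [[412, 237], [415, 254], [400, 256], [398, 239]]
[[ 0.5087 -0.1972  0.03  ]
 [ 0.462  -0.2046  0.03  ]
 [ 0.4561 -0.163   0.03  ]
 [ 0.5026 -0.1582  0.03  ]]
230.5 [[199, 233], [199, 249], [176, 244], [176, 235]]
[[0.5118 0.3897 0.03  ]
 [0.4682 0.3873 0.03  ]
 [0.481  0.4504 0.03  ]
 [0.5055 0.452  0.03  ]]
1249.0 [[591, 132], [612, 122], [639, 172], [594, 175]]
[[ 0.8205 -0.7271  0.03  ]
 [ 0.8521 -0.792   0.03  ]
 [ 0.7038 -0.8569  0.03  ]
 [ 0.6928 -0.7248  0.03  ]]
[0.49   0.4199 0.1484] 0.6147465127147257
```

View pics/comb.png

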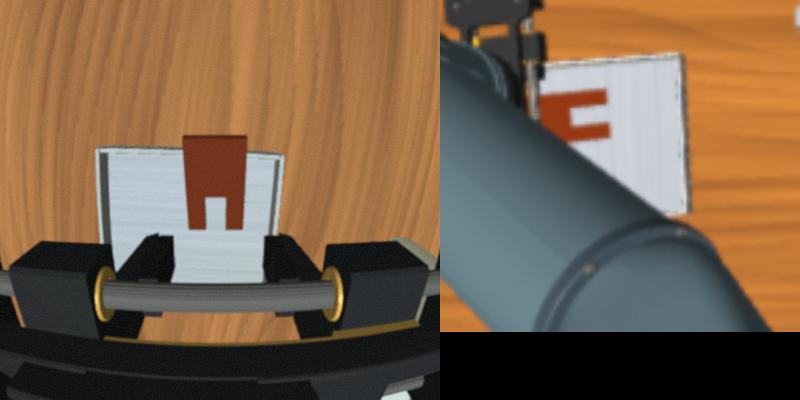

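Run:
```python
from h import *
np.set_printoptions(precision=4,suppress=True)
w=snap('wrist')
for p,z in(((346,135),.045),((283,136),.045),((341,228),.013),((291,228),.013)): print(onz(w,*p,z,True))
# tray rim in wrist: corners (comb offset 100)
for p in ((197,149),(384,155)): print('rim',onz(w,*p,.028,True))
print(ctrl.read_state()['tcp_pos'],ctrl.read_state()['finger_gap'])
```

```text
[0.5029 0.4771 0.045 ]
[0.4565 0.4698 0.045 ]
[0.5149 0.3927 0.013 ]
[0.47   0.3863 0.013 ]
rim [0.3826 0.4496 0.028 ]
rim [0.5379 0.4653 0.028 ]
[0.4898 0.4198 0.1481] 0.6592202642841686
```

Request:
send_rows([
  {"claw":0.3,"offset":[-8,7,-27],"delta_rot":[0,0,0]},
  {"claw":0.3,"offset":[0,0,-30],"delta_rot":[0,0,0]},
  {"claw":0.3,"offset":[0,0,-30],"delta_rot":[0,0,0]},
  {"claw":0.3,"offset":[0,0,-20],"delta_rot":[0,0,0]},
  {"claw":0.3,"offset":[0,0,-8],"delta_rot":[0,0,0]},
  {"claw":0.3,"offset":[0,0,0],"delta_rot":[0,0,0]},
  {"claw":-1,"offset":[0,0,0],"delta_rot":[0,0,0]},
  {"claw":-1,"offset":[0,0,0],"delta_rot":[0,0,0]},
  {"claw":-1,"offset":[0,0,0],"delta_rot":[0,0,0]},
  {"claw":-1,"offset":[0,0,0],"delta_rot":[0,0,0]},
], squeeze=30)

```text
time_s: 8.55
tcp_pos: [0.4817, 0.4284, 0.0345]
tcp_rot: [0.655, 0.756, -0.0, -0.0]
wrist_force: [-0.1, 0.7, -2.2]
finger_gap: 0.565
grasp_force: 30.0
```

Request:
send_rows([
  {"claw":-1,"offset":[0,0,15],"delta_rot":[0,0,0]},
  {"claw":-1,"offset":[0,0,10],"delta_rot":[0,0,0]},
  {"claw":-1,"offset":[5,-20,0],"delta_rot":[0,0,0]},
  {"claw":-1,"offset":[5,-25,0],"delta_rot":[0,0,0]},
  {"claw":-1,"offset":[5,-21,0],"delta_rot":[0,0,0]},
  {"claw":-1,"offset":[0,0,0],"delta_rot":[0,0,0]},
  {"claw":-1,"offset":[0,0,-12],"delta_rot":[0,0,0]},
  {"claw":-1,"offset":[0,0,-8],"delta_rot":[0,0,0]},
  {"claw":-1,"offset":[0,0,-4],"delta_rot":[0,0,0]},
  {"claw":-1,"offset":[0,0,0],"delta_rot":[0,0,0]},
])

```text
time_s: 9.55
tcp_pos: [0.4958, 0.3632, 0.0343]
tcp_rot: [0.654, 0.756, -0.001, -0.0]
wrist_force: [-0.3, -0.2, -1.9]
finger_gap: 0.558
grasp_force: 30.0
```

Request:
send_rows([
  {"claw":0.27,"offset":[0,0,0],"delta_rot":[0,0,0]},
  {"claw":0.27,"offset":[0,0,0],"delta_rot":[0,0,0]},
  {"claw":0.27,"offset":[0,0,0],"delta_rot":[0,0,0]},
  {"claw":0.27,"offset":[0,0,25],"delta_rot":[0,0,0]},
  {"claw":0.27,"offset":[0,0,45],"delta_rot":[0,0,0]},
  {"claw":0.27,"offset":[0,40,45],"delta_rot":[0,0,0]},
  {"claw":0.3,"offset":[0,0,0],"delta_rot":[0,0,0]},
  {"claw":0.3,"offset":[0,0,0],"delta_rot":[0,0,0]},
])

```text
time_s: 10.35
tcp_pos: [0.4969, 0.3969, 0.1438]
tcp_rot: [0.654, 0.756, 0.001, 0.0]
wrist_force: [-0.3, 0.6, -1.1]
finger_gap: 0.652
grasp_force: 0.0
```

```bash
python3 rust.py
```

```text
298.5 [[639, 394], [606, 399], [619, 380]]
[[ 1.4849 -0.037   0.03  ]
 [ 1.2099  0.0301  0.03  ]
 [ 1.2038  0.0911  0.03  ]]
315.0 [[639, 387], [623, 377], [639, 349]]
[[1.4242 0.0078 0.03  ]
 [1.2174 0.0965 0.03  ]
 [1.2035 0.177  0.03  ]]
3994.0 [[339, 181], [337, 272], [288, 273], [285, 181]]
[[0.5112 0.417  0.03  ]
 [0.5229 0.3365 0.03  ]
 [0.4803 0.3292 0.03  ]
 [0.4686 0.4109 0.03  ]]
250.5 [[412, 237], [415, 254], [400, 256], [398, 239]]
[[ 0.5087 -0.1972  0.03  ]
 [ 0.462  -0.2046  0.03  ]
 [ 0.4561 -0.163   0.03  ]
 [ 0.5026 -0.1582  0.03  ]]
357.0 [[224, 230], [224, 246], [194, 243], [194, 233]]
[[0.521  0.3219 0.03  ]
 [0.4772 0.3199 0.03  ]
 [0.4843 0.4018 0.03  ]
 [0.5116 0.4034 0.03  ]]
1246.0 [[639, 172], [594, 175], [591, 132], [611, 122]]
[[ 0.7038 -0.8569  0.03  ]
 [ 0.6928 -0.7248  0.03  ]
 [ 0.8205 -0.7271  0.03  ]
 [ 0.852  -0.7891  0.03  ]]
[0.4966 0.3943 0.1415] 0.6504593539454518
```

View pics/comb.png

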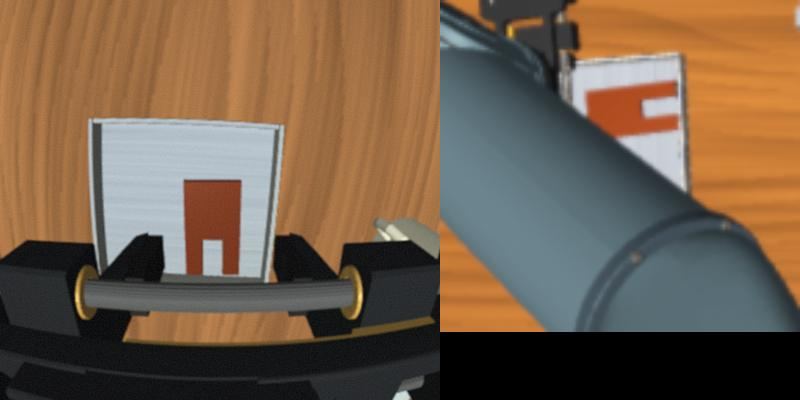

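Request:
send_rows([
  {"claw":0.6,"offset":[-1,-35,10],"delta_rot":[0,0,0]},
  {"claw":0.6,"offset":[-1,-45,0],"delta_rot":[0,0,0]},
  {"claw":0.6,"offset":[-1,-45,0],"delta_rot":[0,0,0]},
  {"claw":0.6,"offset":[-1,-45,0],"delta_rot":[0,0,0]},
  {"claw":0.6,"offset":[-1,-45,0],"delta_rot":[0,0,0]},
  {"claw":0.6,"offset":[-1,-45,0],"delta_rot":[0,0,0]},
  {"claw":0.6,"offset":[-1,-45,0],"delta_rot":[0,0,0]},
  {"claw":0.6,"offset":[-1,-45,0],"delta_rot":[0,0,0]},
  {"claw":0.6,"offset":[-2,-45,0],"delta_rot":[0,0,0]},
  {"claw":0.6,"offset":[-2,-45,0],"delta_rot":[0,0,0]},
  {"claw":0.6,"offset":[-2,-45,0],"delta_rot":[0,0,0]},
  {"claw":0.6,"offset":[-2,-45,0],"delta_rot":[0,0,0]},
])

```text
time_s: 11.65
tcp_pos: [0.4789, -0.1368, 0.1514]
tcp_rot: [0.655, 0.755, -0.001, -0.001]
wrist_force: [-0.3, -0.3, 0.2]
finger_gap: 0.8
grasp_force: 0.0
```

Request:
send_rows([
  {"claw":0.6,"offset":[0,0,0],"delta_rot":[0,0,0]},
  {"claw":0.6,"offset":[0,0,0],"delta_rot":[0,0,0]},
])

```text
time_s: 11.85
tcp_pos: [0.4793, -0.1357, 0.1515]
tcp_rot: [0.656, 0.755, -0.001, -0.001]
wrist_force: [0.1, -0.1, -0.0]
finger_gap: 0.803
grasp_force: 0.0
```

Run:
```python
from h import *
np.set_printoptions(precision=4,suppress=True)
w=snap('wrist','w4')
hsv=cv2.cvtColor(w['image'],cv2.COLOR_RGB2HSV)
m=cv2.inRange(hsv,(0,150,30),(11,255,200));m[:,:200]=0;m[:,450:]=0
c=max(cv2.findContours(m,0,2)[0],key=cv2.contourArea);b=cv2.approxPolyDP(cv2.convexHull(c),4,True)[:,0]
print(b.tolist());print(np.array([onz(w,*p,.028,True) for p in b]));print(ctrl.read_state()['tcp_pos'])
```

```text
[[343, 227], [342, 277], [290, 277], [287, 227]]
[[ 0.5039 -0.1571  0.028 ]
 [ 0.5113 -0.2061  0.028 ]
 [ 0.4637 -0.2129  0.028 ]
 [ 0.4559 -0.1639  0.028 ]]
[ 0.4798 -0.134   0.1518]
```

Request:
send_rows([
  {"claw":0.5,"offset":[2,-36,-20],"delta_rot":[0,0,0]},
  {"claw":0.5,"offset":[0,0,-40],"delta_rot":[0,0,0]},
  {"claw":0.5,"offset":[0,0,-35],"delta_rot":[0,0,0]},
  {"claw":0.5,"offset":[0,0,-15],"delta_rot":[0,0,0]},
  {"claw":0.5,"offset":[0,0,0],"delta_rot":[0,0,0]},
  {"claw":-1,"offset":[0,0,0],"delta_rot":[0,0,0]},
  {"claw":-1,"offset":[0,0,0],"delta_rot":[0,0,0]},
  {"claw":-1,"offset":[0,0,0],"delta_rot":[0,0,0]},
  {"claw":-1,"offset":[0,0,0],"delta_rot":[0,0,0]},
], squeeze=45)

```text
time_s: 12.8
tcp_pos: [0.4836, -0.1701, 0.0438]
tcp_rot: [0.655, 0.756, 0.001, 0.001]
wrist_force: [-0.2, 1.7, 4.9]
finger_gap: 0.55
grasp_force: 45.0
```

Request:
send_rows([
  {"claw":0.3,"offset":[0,0,0],"delta_rot":[0,0,0]},
  {"claw":0.3,"offset":[-1,0,-2],"delta_rot":[0,0,0]},
  {"claw":0.3,"offset":[0,0,0],"delta_rot":[0,0,0]},
  {"claw":-1,"offset":[0,0,0],"delta_rot":[0,0,0]},
  {"claw":-1,"offset":[0,0,0],"delta_rot":[0,0,0]},
  {"claw":-1,"offset":[0,0,0],"delta_rot":[0,0,0]},
  {"claw":-1,"offset":[-1,10,0],"delta_rot":[0,0,0]},
  {"claw":-1,"offset":[-3,20,0],"delta_rot":[0,0,0]},
  {"claw":-1,"offset":[-3,20,0],"delta_rot":[0,0,0]},
  {"claw":-1,"offset":[-3,20,0],"delta_rot":[0,0,0]},
  {"claw":-1,"offset":[-2,18,0],"delta_rot":[0,0,0]},
  {"claw":-1,"offset":[0,0,10],"delta_rot":[0,0,0]},
])

```text
time_s: 14.0
tcp_pos: [0.4683, -0.0784, 0.0501]
tcp_rot: [0.653, 0.757, -0.0, -0.002]
wrist_force: [0.5, 1.4, -2.3]
finger_gap: 0.554
grasp_force: 45.0
```

Request:
send_rows([
  {"claw":-1,"offset":[0,0,40],"delta_rot":[0,0,0]},
  {"claw":-1,"offset":[0,0,40],"delta_rot":[0,0,0]},
  {"claw":-1,"offset":[0,0,40],"delta_rot":[0,0,0]},
  {"claw":-1,"offset":[0,0,0],"delta_rot":[0,0,0]},
])

```text
time_s: 14.4
tcp_pos: [0.4728, -0.083, 0.1755]
tcp_rot: [0.655, 0.756, 0.002, 0.004]
wrist_force: [0.0, 0.1, -2.7]
finger_gap: 0.558
grasp_force: 45.0
```

```bash
python3 tray.py
```

```text
[[168.89999389648438, 222.89999389648438], [227.1999969482422, 218.39999389648438], [231.6999969482422, 276.8999938964844], [173.39999389648438, 281.3999938964844]]
[[0.5387 0.4748 0.026 ]
 [0.5534 0.3155 0.026 ]
 [0.3943 0.2961 0.026 ]
 [0.3807 0.4523 0.026 ]] [0.4668 0.3847 0.026 ] 0.16000646821237438 0.16020880713937055
yaw 6.939956847479836
[ 0.4712 -0.0831  0.1731] 0.5585844285142704 44.99352514743805
```

Request:
send_rows([
  {"claw":-1,"offset":[-3,30,0],"delta_rot":[0,0,0]},
  {"claw":-1,"offset":[-3,44,0],"delta_rot":[0,0,0]},
  {"claw":-1,"offset":[-3,44,0],"delta_rot":[0,0,0]},
  {"claw":-1,"offset":[-3,44,0],"delta_rot":[0,0,0]},
  {"claw":-1,"offset":[-3,44,0],"delta_rot":[0,0,0]},
  {"claw":-1,"offset":[-3,44,0],"delta_rot":[0,0,0]},
  {"claw":-1,"offset":[-3,44,0],"delta_rot":[0,0,0]},
  {"claw":-1,"offset":[-3,44,0],"delta_rot":[0,0,0]},
  {"claw":-1,"offset":[-3,44,0],"delta_rot":[0,0,0]},
  {"claw":-1,"offset":[-3,44,0],"delta_rot":[0,0,0]},
  {"claw":-1,"offset":[-3,44,0],"delta_rot":[0,0,0]},
  {"claw":-1,"offset":[-3,46,0],"delta_rot":[0,0,0]},
])

```text
time_s: 15.65
tcp_pos: [0.4332, 0.4339, 0.1687]
tcp_rot: [0.655, 0.756, -0.002, 0.0]
wrist_force: [0.5, 0.1, -2.0]
finger_gap: 0.561
grasp_force: 45.0
```

Request:
send_rows([
  {"claw":-1,"offset":[0,0,-20],"delta_rot":[0,0,0]},
  {"claw":-1,"offset":[0,0,-40],"delta_rot":[0,0,0]},
  {"claw":-1,"offset":[0,0,-40],"delta_rot":[0,0,0]},
  {"claw":-1,"offset":[0,0,0],"delta_rot":[0,0,0]},
  {"claw":-1,"offset":[0,0,0],"delta_rot":[0,0,0]},
])

```text
time_s: 16.15
tcp_pos: [0.4331, 0.433, 0.0698]
tcp_rot: [0.655, 0.756, -0.001, -0.0]
wrist_force: [-0.3, 1.0, -1.6]
finger_gap: 0.557
grasp_force: 45.0
```

```bash
python3 rust.py | tail -1
```

```text
[0.4345 0.4347 0.0723] 0.5585701116668855
```

View pics/comb.png

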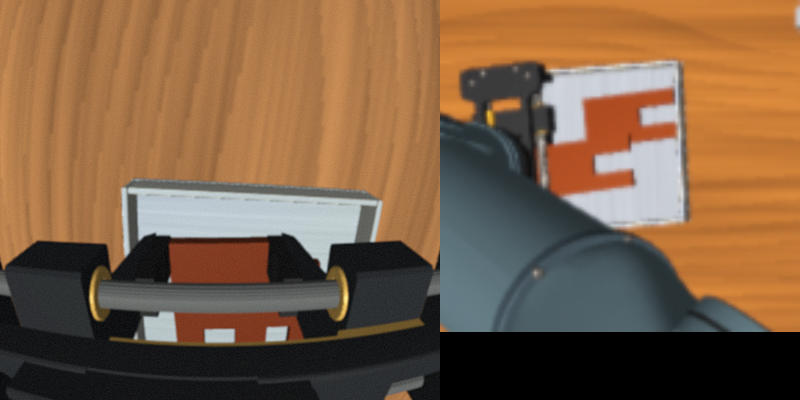

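Request:
send_rows([
  {"claw":-1,"offset":[-1,0,-20],"delta_rot":[0,0,0]},
  {"claw":-1,"offset":[0,0,-15],"delta_rot":[0,0,0]},
  {"claw":-1,"offset":[0,0,-7],"delta_rot":[0,0,0]},
  {"claw":-1,"offset":[0,0,0],"delta_rot":[0,0,0]},
  {"claw":-1,"offset":[0,0,0],"delta_rot":[0,0,0]},
])

```text
time_s: 16.75
tcp_pos: [0.4334, 0.4345, 0.03]
tcp_rot: [0.655, 0.756, 0.001, 0.0]
wrist_force: [-0.5, -1.2, 3.5]
finger_gap: 0.556
grasp_force: 45.0
```

Request:
send_rows([
  {"claw":0.22,"offset":[0,0,0],"delta_rot":[0,0,0]},
  {"claw":0.22,"offset":[0,0,0],"delta_rot":[0,0,0]},
  {"claw":0.22,"offset":[0,0,0],"delta_rot":[0,0,0]},
  {"claw":0.22,"offset":[0,0,20],"delta_rot":[0,0,0]},
  {"claw":0.22,"offset":[0,0,45],"delta_rot":[0,0,0]},
  {"claw":0.22,"offset":[0,0,45],"delta_rot":[0,0,0]},
  {"claw":0.22,"offset":[17,-25,10],"delta_rot":[0,0,0]},
])

```text
time_s: 17.45
tcp_pos: [0.4484, 0.4151, 0.1543]
tcp_rot: [0.652, 0.758, 0.005, -0.002]
wrist_force: [0.6, 0.9, 0.7]
finger_gap: 0.61
grasp_force: 0.0
```

Request:
send_rows([
  {"claw":-1,"offset":[17,-40,0],"delta_rot":[0,0,-0.1]},
  {"claw":-1,"offset":[17,-40,0],"delta_rot":[0,0,-0.043]},
  {"claw":-1,"offset":[17,-40,0],"delta_rot":[0,0,0]},
  {"claw":-1,"offset":[17,-40,0],"delta_rot":[0,0,0]},
  {"claw":-1,"offset":[17,-40,0],"delta_rot":[0,0,0]},
  {"claw":-1,"offset":[17,-40,0],"delta_rot":[0,0,0]},
  {"claw":-1,"offset":[17,-40,0],"delta_rot":[0,0,0]},
  {"claw":-1,"offset":[17,-40,0],"delta_rot":[0,0,0]},
  {"claw":-1,"offset":[17,-40,0],"delta_rot":[0,0,0]},
  {"claw":-1,"offset":[4,-35,0],"delta_rot":[0,0,0]},
  {"claw":-1,"offset":[0,0,0],"delta_rot":[0,0,0]},
  {"claw":-1,"offset":[0,0,0],"delta_rot":[0,0,0]},
])

```text
time_s: 18.65
tcp_pos: [0.6067, 0.0129, 0.1485]
tcp_rot: [0.708, 0.706, -0.0, -0.0]
wrist_force: [-0.6, 0.2, 0.5]
finger_gap: 0.005
grasp_force: 0.0
```

```bash
cat > knob.py <<'E'
from h import *
np.set_printoptions(precision=4,suppress=True)
A,B,W=snap('top'),snap('scene'),snap('wrist','wk_%d'%int(ctrl.read_state()['time_s']*100))
st=ctrl.read_state();print(st['tcp_pos'],st['tcp_rot'],st['finger_gap'])
w=W['image'];a=A['image'][170:310,165:375]
o=np.zeros((540,800,3),np.uint8);o[:400,:640]=w
o[400:540,:210]=a
cv2.imwrite('pics/comb2.png',o[:,:,::-1])
E
python3 knob.py
```

```text
[0.6065 0.0157 0.1488] [ 0.7062  0.708   0.0003 -0.0004] 0.0035985602857198846
```

View pics/comb2.png

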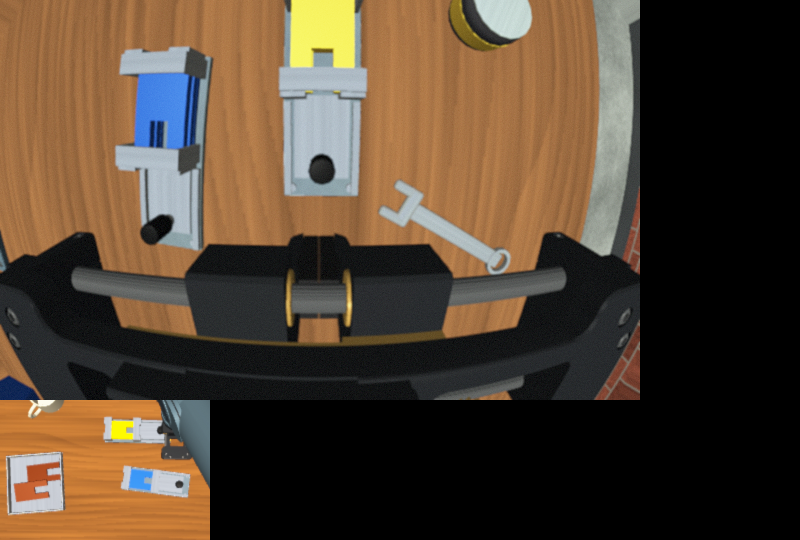

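```bash
python3 - <<'E'
from h import *
np.set_printoptions(precision=4,suppress=True)
W=snap('wrist');A=snap('top');a=lambda x,y:(165+(x+.5)/2.85-.5,170+(y+.5)/2.85-.5)
print('k10',onz(W,321,167,.054,True),'k5',onz(W,150,232,.054,True))
print('base10',onz(W,285,194,.006,True),onz(W,358,194,.006,True),onz(W,284,130,.006,True),onz(W,362,130,.006,True))
hsv=cv2.cvtColor(W['image'],cv2.COLOR_RGB2HSV);m=cv2.inRange(hsv,(22,120,100),(35,255,255));m[:,400:]=0
for r in(10,25,40,60):
    x=np.where(m[r])[0];x=x[(x>250)];print(r,x.min(),x.max(),[np.linalg.norm(onz(W,x.max()+.5,r,z,True)-onz(W,x.min()-.5,r,z,True)) for z in(.018,.028)])
col=m[:,318:326].sum(1);print(np.where(col>0)[0].max())
print('slot end',tri(ray(W,323,50,True),ray(A,*a(360,86))), [onz(W,323,50,z,True) for z in(.018,.028)])
mb=cv2.inRange(hsv,(105,150,60),(125,255,255));mb[:,300:]=0
for r in(90,110): x=np.where(mb[r])[0];print(r,x.min(),x.max(),[np.linalg.norm(onz(W,x.max()+.5,r,z,True)-onz(W,x.min()-.5,r,z,True)) for z in(.028,.033)])
E
python3 - <<'E'
import cv2
i=cv2.imread('pics/scene0.png')[165:260,290:400]
cv2.imwrite('pics/m10c.png',cv2.resize(i,None,fx=5.5,fy=5.5,interpolation=cv2.INTER_CUBIC))
E
```

```text
k10 [0.6086 0.0479 0.054 ] k5 [ 0.4625 -0.0057  0.054 ]
base10 [0.5767 0.0156 0.006 ] [0.6427 0.0158 0.006 ] [0.5768 0.0731 0.006 ] [0.6448 0.0735 0.006 ]
10 291 354 [np.float64(0.053574519491542766), np.float64(0.05150310685000416)]
25 292 353 [np.float64(0.05154654988892525), np.float64(0.04955354694497015)]
40 291 353 [np.float64(0.05212673003571078), np.float64(0.05011129492620699)]
60 291 353 [np.float64(0.05192501524683608), np.float64(0.04991737926586638)]
51
slot end (array([0.6098, 0.1409, 0.0178]), np.float64(0.0011265807860999539)) [array([0.6103, 0.1412, 0.018 ]), array([0.6101, 0.139 , 0.028 ])]
90 138 197 [np.float64(0.06074287561119989), np.float64(0.05952136133643101)]
110 137 196 [np.float64(0.060982400170088734), np.float64(0.059756069154839754)]
```

View pics/m10c.png

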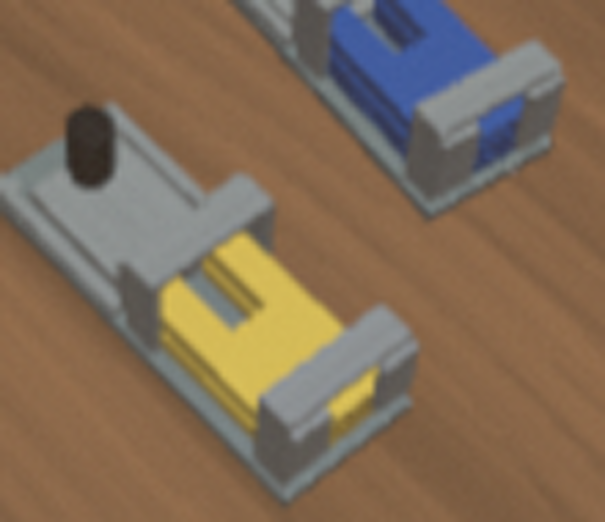

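Request:
send_rows([
  {"claw":-1,"offset":[2,0,-40],"delta_rot":[0,0,0]},
  {"claw":-1,"offset":[0,0,-40],"delta_rot":[0,0,0]},
  {"claw":-1,"offset":[0,0,-15],"delta_rot":[0,0,0]},
  {"claw":-1,"offset":[0,10,0],"delta_rot":[0,0,0]},
  {"claw":-1,"offset":[0,10,0],"delta_rot":[0,0,0]},
  {"claw":-1,"offset":[0,10,0],"delta_rot":[0,0,0]},
  {"claw":-1,"offset":[0,10,0],"delta_rot":[0,0,0]},
  {"claw":-1,"offset":[0,0,0],"delta_rot":[0,0,0]},
])

```text
time_s: 19.7
tcp_pos: [0.6091, 0.0553, 0.0549]
tcp_rot: [0.706, 0.708, 0.0, 0.0]
wrist_force: [-1.2, -3.6, -1.8]
finger_gap: 0.002
grasp_force: 1.9
```

Request:
send_rows([
  {"claw":-1,"offset":[0,8,0],"delta_rot":[0,0,0]},
  {"claw":-1,"offset":[0,2,0],"delta_rot":[0,0,0]},
  {"claw":-1,"offset":[0,0,0],"delta_rot":[0,0,0]},
])

```text
time_s: 20.0
tcp_pos: [0.6092, 0.0633, 0.0548]
tcp_rot: [0.707, 0.707, -0.0, 0.001]
wrist_force: [-1.8, -3.6, 0.1]
finger_gap: 0.006
grasp_force: 2.2
```

Request:
send_rows([
  {"claw":-1,"offset":[0,2,0],"delta_rot":[0,0,0]},
  {"claw":-1,"offset":[0,2,0],"delta_rot":[0,0,0]},
  {"claw":-1,"offset":[0,0,0],"delta_rot":[0,0,0]},
])

```text
time_s: 20.3
tcp_pos: [0.6093, 0.0655, 0.0548]
tcp_rot: [0.708, 0.707, -0.001, 0.001]
wrist_force: [-2.2, -7.4, 3.1]
finger_gap: 0.008
grasp_force: 3.9
```

Request:
send_rows([
  {"claw":-1,"offset":[0,-20,0],"delta_rot":[0,0,0]},
  {"claw":-1,"offset":[0,-30,0],"delta_rot":[0,0,0]},
  {"claw":-1,"offset":[0,0,40],"delta_rot":[0,0,0]},
  {"claw":0,"offset":[0,15,45],"delta_rot":[0,0,0]},
  {"claw":0.5,"offset":[0,45,0],"delta_rot":[0,0,0]},
  {"claw":0.5,"offset":[0,45,0],"delta_rot":[0,0,0]},
  {"claw":0.5,"offset":[0,45,0],"delta_rot":[0,0,0]},
  {"claw":0.5,"offset":[0,45,0],"delta_rot":[0,0,0]},
  {"claw":0.5,"offset":[0,45,0],"delta_rot":[0,0,0]},
  {"claw":0.5,"offset":[0,7,0],"delta_rot":[0,0,0]},
  {"claw":0.5,"offset":[0,0,0],"delta_rot":[0,0,0]},
])

```text
time_s: 21.4
tcp_pos: [0.6083, 0.2688, 0.14]
tcp_rot: [0.706, 0.709, 0.002, -0.001]
wrist_force: [-0.3, -0.1, -0.9]
finger_gap: 0.704
grasp_force: 0.0
```

```bash
cat > tail.py <<'E'
from h import *
import sys
np.set_printoptions(precision=4,suppress=True)
col,z=sys.argv[1],float(sys.argv[2])
W=snap('wrist','wt_%d'%int(ctrl.read_state()['time_s']*100))
hsv=cv2.cvtColor(W['image'],cv2.COLOR_RGB2HSV)
lo,hi={'y':((22,120,80),(35,255,255)),'b':((105,150,60),(125,255,255))}[col]
m=cv2.inRange(hsv,lo,hi);m[:,:200]=0;m[:,440:]=0
for c in sorted(cv2.findContours(m,0,2)[0],key=cv2.contourArea)[::-1][:3]:
    if cv2.contourArea(c)<100: continue
    b=cv2.approxPolyDP(cv2.convexHull(c),4,True)[:,0]
    print(cv2.contourArea(c));print(np.c_[b,[onz(W,*p,z,True) for p in b]])
st=ctrl.read_state();print(st['tcp_pos'],st['tcp_rot'],st['finger_gap'])
E
python3 tail.py y .018
```

```text
2268.5
[[350.     241.       0.6367   0.2321   0.018 ]
 [348.     275.       0.6363   0.1981   0.018 ]
 [325.     283.       0.6153   0.1897   0.018 ]
 [294.     275.       0.5869   0.198    0.018 ]
 [294.     238.       0.5878   0.2348   0.018 ]]
1031.0
[[293.     317.       0.5844   0.1497   0.018 ]
 [344.     318.       0.6347   0.1486   0.018 ]
 [344.     342.       0.6362   0.1163   0.018 ]
 [294.     343.       0.5842   0.1148   0.018 ]]
[0.609  0.2657 0.1395] [0.7066 0.7076 0.0009 0.0001] 0.7392839675163156
```

Request:
send_rows([
  {"claw":0.5,"offset":[2,-41,-20],"delta_rot":[0,0,0]},
  {"claw":0.5,"offset":[0,0,-45],"delta_rot":[0,0,0]},
  {"claw":0.5,"offset":[0,0,-35],"delta_rot":[0,0,0]},
  {"claw":0.5,"offset":[0,0,-14],"delta_rot":[0,0,0]},
  {"claw":0.5,"offset":[0,0,0],"delta_rot":[0,0,0]},
  {"claw":0.5,"offset":[0,0,0],"delta_rot":[0,0,0]},
  {"claw":-1,"offset":[0,0,0],"delta_rot":[0,0,0]},
  {"claw":-1,"offset":[0,0,0],"delta_rot":[0,0,0]},
  {"claw":-1,"offset":[0,0,0],"delta_rot":[0,0,0]},
  {"claw":-1,"offset":[0,0,0],"delta_rot":[0,0,0]},
], squeeze=40)

```text
time_s: 22.45
tcp_pos: [0.6117, 0.2243, 0.026]
tcp_rot: [0.707, 0.707, 0.001, 0.0]
wrist_force: [-0.3, -0.5, 6.9]
finger_gap: 0.558
grasp_force: 40.0
```

Request:
send_rows([
  {"claw":-1,"offset":[0,8,0],"delta_rot":[0,0,0]},
  {"claw":-1,"offset":[0,15,0],"delta_rot":[0,0,0]},
  {"claw":-1,"offset":[0,15,0],"delta_rot":[0,0,0]},
  {"claw":-1,"offset":[0,15,0],"delta_rot":[0,0,0]},
  {"claw":-1,"offset":[0,15,0],"delta_rot":[0,0,0]},
  {"claw":-1,"offset":[0,5,0],"delta_rot":[0,0,0]},
  {"claw":-1,"offset":[0,0,40],"delta_rot":[0,0,0]},
  {"claw":-1,"offset":[0,0,40],"delta_rot":[0,0,0]},
  {"claw":-1,"offset":[0,0,45],"delta_rot":[0,0,0]},
  {"claw":-1,"offset":[0,0,0],"delta_rot":[0,0,0]},
])

```text
time_s: 23.45
tcp_pos: [0.6138, 0.2999, 0.1564]
tcp_rot: [0.707, 0.707, 0.005, 0.001]
wrist_force: [1.0, 0.5, -2.0]
finger_gap: 0.563
grasp_force: 40.0
```

```bash
python3 tail.py y .13
```

```text
4405.0
[[370.     245.       0.6425   0.3003   0.13  ]
 [367.     283.       0.6423   0.2763   0.13  ]
 [267.     281.       0.5848   0.2779   0.13  ]
 [270.     239.       0.5881   0.3041   0.13  ]
 [367.     240.       0.6407   0.3033   0.13  ]]
2642.0
[[364.     312.       0.642    0.2555   0.13  ]
 [360.     342.       0.6412   0.231    0.13  ]
 [273.     341.       0.5851   0.2322   0.13  ]
 [271.     312.       0.5856   0.2559   0.13  ]]
[0.6124 0.2986 0.153 ] [0.7069 0.7073 0.0032 0.0005] 0.5599042814905362
```

Request:
send_rows([
  {"claw":-1,"offset":[-10,-25,0],"delta_rot":[0,0,0.05]},
  {"claw":-1,"offset":[-16,-44,0],"delta_rot":[0,0,0.093]},
  {"claw":-1,"offset":[-16,-44,0],"delta_rot":[0,0,0]},
  {"claw":-1,"offset":[-16,-44,0],"delta_rot":[0,0,0]},
  {"claw":-1,"offset":[-16,-44,0],"delta_rot":[0,0,0]},
  {"claw":-1,"offset":[-16,-44,0],"delta_rot":[0,0,0]},
  {"claw":-1,"offset":[-16,-44,0],"delta_rot":[0,0,0]},
  {"claw":-1,"offset":[-16,-44,0],"delta_rot":[0,0,0]},
  {"claw":-1,"offset":[-16,-40,0],"delta_rot":[0,0,0]},
  {"claw":-1,"offset":[-3,-18,0],"delta_rot":[0,0,0]},
  {"claw":-1,"offset":[0,0,0],"delta_rot":[0,0,0]},
  {"claw":-1,"offset":[0,0,0],"delta_rot":[0,0,0]},
])

```text
time_s: 24.7
tcp_pos: [0.4694, -0.0936, 0.1489]
tcp_rot: [0.655, 0.756, 0.0, -0.001]
wrist_force: [0.7, 0.1, -0.6]
finger_gap: 0.562
grasp_force: 40.0
```

```bash
cat > p.py <<'E'
import sys
from h import *
np.set_printoptions(precision=4,suppress=True)
st=ctrl.read_state();q=st['tcp_rot'];p=st['tcp_pos']
from scipy.spatial.transform import Rotation as R
M=R.from_quat(q).as_matrix();ux=np.array([.144,-.9896]);d=p[:2]-np.array([.489,-.2197])
print('tcp',p,'closing yaw',np.degrees(np.arctan2(M[1,1],M[0,1])),'tilt',M[:2,2],'unit x,y',1000*d@ux,1000*d@np.array([.9896,.144]),'gap',st['finger_gap'],'F',st['wrist_force'])
E
python3 p.py
```

```text
tcp [ 0.4694 -0.0936  0.1489] closing yaw 8.189688324653853 tilt [-0.0011  0.0012] unit x,y -127.6422610032007 -1.228687696230821 gap 0.5619711582623117 F [ 0.7472  0.0774 -0.5641]
```

Request:
send_rows([
  {"claw":-1,"offset":[1,0,-45],"delta_rot":[0,0,0]},
  {"claw":-1,"offset":[0,0,-45],"delta_rot":[0,0,0]},
  {"claw":-1,"offset":[0,0,-17],"delta_rot":[0,0,0]},
  {"claw":-1,"offset":[0,0,0],"delta_rot":[0,0,0]},
  {"claw":-1,"offset":[0,0,0],"delta_rot":[0,0,0]},
  {"claw":-1,"offset":[3,-20,0],"delta_rot":[0,0,0]},
  {"claw":-1,"offset":[3,-20,0],"delta_rot":[0,0,0]},
  {"claw":-1,"offset":[2,-15,0],"delta_rot":[0,0,0]},
  {"claw":-1,"offset":[1,-8,0],"delta_rot":[0,0,0]},
  {"claw":-1,"offset":[0,0,0],"delta_rot":[0,0,0]},
  {"claw":-1,"offset":[0,0,0],"delta_rot":[0,0,0]},
])

```text
time_s: 25.8
tcp_pos: [0.4802, -0.1564, 0.0433]
tcp_rot: [0.655, 0.756, 0.0, 0.0]
wrist_force: [0.0, 0.1, -0.7]
finger_gap: 0.559
grasp_force: 40.0
```

```bash
python3 p.py
```

```text
tcp [ 0.4802 -0.1564  0.0433] closing yaw 8.231242032773975 tilt [0.001  0.0004] unit x,y -63.91744724861309 0.4219454996746666 gap 0.5593806944070384 F [ 0.0344  0.1303 -0.7383]
```

Request:
send_rows([
  {"claw":-1,"offset":[1,-8,-2],"delta_rot":[0,0,0]},
  {"claw":-1,"offset":[0,-4,-1],"delta_rot":[0,0,0]},
  {"claw":-1,"offset":[0,0,0],"delta_rot":[0,0,0]},
  {"claw":-1,"offset":[0,0,0],"delta_rot":[0,0,0]},
])

```text
time_s: 26.2
tcp_pos: [0.4807, -0.1692, 0.0395]
tcp_rot: [0.655, 0.756, -0.0, -0.0]
wrist_force: [0.2, 0.1, -1.3]
finger_gap: 0.558
grasp_force: 40.0
```

Request:
send_rows([
  {"claw":-1,"offset":[0,-2,0],"delta_rot":[0,0,0]},
  {"claw":-1,"offset":[0,0,0],"delta_rot":[0,0,0]},
])

```text
time_s: 26.4
tcp_pos: [0.4808, -0.1714, 0.0396]
tcp_rot: [0.655, 0.756, -0.0, 0.0]
wrist_force: [-0.3, 0.8, -2.2]
finger_gap: 0.562
grasp_force: 40.0
```

Request:
send_rows([
  {"claw":-1,"offset":[0,-1,0],"delta_rot":[0,0,0]},
  {"claw":-1,"offset":[0,0,0],"delta_rot":[0,0,0]},
])

```text
time_s: 26.6
tcp_pos: [0.4808, -0.1723, 0.0397]
tcp_rot: [0.655, 0.756, -0.0, 0.0]
wrist_force: [-0.9, -0.1, -0.9]
finger_gap: 0.563
grasp_force: 40.0
```

Request:
send_rows([
  {"claw":-1,"offset":[0,-1,0],"delta_rot":[0,0,0]},
  {"claw":-1,"offset":[0,0,0],"delta_rot":[0,0,0]},
])

```text
time_s: 26.8
tcp_pos: [0.4808, -0.1734, 0.0397]
tcp_rot: [0.655, 0.756, -0.0, 0.0]
wrist_force: [-0.1, 0.4, -1.9]
finger_gap: 0.56
grasp_force: 40.0
```

Request:
send_rows([
  {"claw":-1,"offset":[0,-1,0],"delta_rot":[0,0,0]},
  {"claw":-1,"offset":[0,0,0],"delta_rot":[0,0,0]},
])

```text
time_s: 27.0
tcp_pos: [0.4808, -0.1737, 0.0396]
tcp_rot: [0.655, 0.756, 0.0, -0.0]
wrist_force: [-0.2, 1.9, -1.4]
finger_gap: 0.562
grasp_force: 40.0
```

Request:
send_rows([
  {"claw":-1,"offset":[0,-1,0],"delta_rot":[0,0,0]},
  {"claw":-1,"offset":[0,0,0],"delta_rot":[0,0,0]},
])

```text
time_s: 27.2
tcp_pos: [0.4808, -0.1739, 0.0396]
tcp_rot: [0.654, 0.756, 0.001, -0.001]
wrist_force: [-0.8, 5.1, -0.7]
finger_gap: 0.558
grasp_force: 40.0
```

Request:
send_rows([
  {"claw":-1,"offset":[0,1,-1],"delta_rot":[0,0,0]},
  {"claw":-1,"offset":[0,0,-1],"delta_rot":[0,0,0]},
  {"claw":0.3,"offset":[0,0,0],"delta_rot":[0,0,0]},
  {"claw":0.3,"offset":[0,0,0],"delta_rot":[0,0,0]},
  {"claw":0.4,"offset":[0,0,0],"delta_rot":[0,0,0]},
  {"claw":0.5,"offset":[0,0,20],"delta_rot":[0,0,0]},
  {"claw":0.5,"offset":[0,30,35],"delta_rot":[0,0,0]},
  {"claw":0.5,"offset":[-2,10,40],"delta_rot":[0,0,0]},
  {"claw":0.5,"offset":[0,0,0],"delta_rot":[0,0,0]},
  {"claw":0.5,"offset":[0,0,0],"delta_rot":[0,0,0]},
])

```text
time_s: 28.2
tcp_pos: [0.4793, -0.1349, 0.1333]
tcp_rot: [0.655, 0.756, 0.0, 0.001]
wrist_force: [-0.1, -0.9, -0.0]
finger_gap: 0.75
grasp_force: 0.0
```

```bash
python3 p.py; python3 tail.py y .030
```

```text
tcp [ 0.4793 -0.1349  0.1333] closing yaw 8.180617023625691 tilt [ 0.0018 -0.0013] unit x,y -85.30185341626473 2.584654650245264 gap 0.749991592426097 F [-0.1142 -0.9304 -0.0419]
2674.5
[[283.     241.       0.4556  -0.1683   0.03  ]
 [342.     239.       0.5026  -0.1597   0.03  ]
 [342.     283.       0.5097  -0.2004   0.03  ]
 [284.     283.       0.4604  -0.2076   0.03  ]]
[ 0.4785 -0.1351  0.1323] [ 0.6551  0.7555 -0.0004  0.0001] 0.7527748297526999
```

Request:
send_rows([
  {"claw":-1,"offset":[20,20,15],"delta_rot":[0,0,-0.05]},
  {"claw":-1,"offset":[30,35,0],"delta_rot":[0,0,-0.093]},
  {"claw":-1,"offset":[30,35,0],"delta_rot":[0,0,0]},
  {"claw":-1,"offset":[30,35,0],"delta_rot":[0,0,0]},
  {"claw":-1,"offset":[20,25,0],"delta_rot":[0,0,0]},
  {"claw":-1,"offset":[0,0,0],"delta_rot":[0,0,0]},
  {"claw":-1,"offset":[0,0,0],"delta_rot":[0,0,0]},
])

```text
time_s: 28.95
tcp_pos: [0.6079, 0.0153, 0.1457]
tcp_rot: [0.707, 0.707, -0.001, -0.001]
wrist_force: [0.3, -1.7, -0.9]
finger_gap: 0.14
grasp_force: 0.0
```

Request:
send_rows([
  {"claw":-1,"offset":[1,0,-40],"delta_rot":[0,0,0]},
  {"claw":-1,"offset":[0,0,-40],"delta_rot":[0,0,0]},
  {"claw":-1,"offset":[0,0,-11],"delta_rot":[0,0,0]},
  {"claw":-1,"offset":[0,10,0],"delta_rot":[0,0,0]},
  {"claw":-1,"offset":[0,10,0],"delta_rot":[0,0,0]},
  {"claw":-1,"offset":[0,10,0],"delta_rot":[0,0,0]},
  {"claw":-1,"offset":[0,10,0],"delta_rot":[0,0,0]},
  {"claw":-1,"offset":[0,8,0],"delta_rot":[0,0,0]},
  {"claw":-1,"offset":[0,3,0],"delta_rot":[0,0,0]},
  {"claw":-1,"offset":[0,0,0],"delta_rot":[0,0,0]},
  {"claw":-1,"offset":[0,0,0],"delta_rot":[0,0,0]},
])

```text
time_s: 30.05
tcp_pos: [0.6103, 0.0655, 0.0577]
tcp_rot: [0.707, 0.707, -0.001, 0.001]
wrist_force: [-1.6, -6.7, 1.5]
finger_gap: 0.008
grasp_force: 3.4
```

Same end-stop reached. Back off and go to the gate.

Request:
send_rows([
  {"claw":-1,"offset":[0,-20,0],"delta_rot":[0,0,0]},
  {"claw":-1,"offset":[0,-30,0],"delta_rot":[0,0,0]},
  {"claw":-1,"offset":[0,0,40],"delta_rot":[0,0,0]},
  {"claw":0,"offset":[0,15,45],"delta_rot":[0,0,0]},
  {"claw":0.5,"offset":[0,45,0],"delta_rot":[0,0,0]},
  {"claw":0.5,"offset":[0,45,0],"delta_rot":[0,0,0]},
  {"claw":0.5,"offset":[0,45,0],"delta_rot":[0,0,0]},
  {"claw":0.5,"offset":[0,45,0],"delta_rot":[0,0,0]},
  {"claw":0.5,"offset":[0,45,0],"delta_rot":[0,0,0]},
  {"claw":0.5,"offset":[0,7,0],"delta_rot":[0,0,0]},
  {"claw":0.5,"offset":[0,0,0],"delta_rot":[0,0,0]},
])

```text
time_s: 31.15
tcp_pos: [0.609, 0.2683, 0.143]
tcp_rot: [0.705, 0.709, 0.002, -0.001]
wrist_force: [0.4, -0.5, 0.5]
finger_gap: 0.707
grasp_force: 0.0
```

```bash
python3 tail.py y .018
```

```text
2326.5
[[347.     239.       0.635    0.2322   0.018 ]
 [345.     273.       0.6345   0.198    0.018 ]
 [333.     283.       0.6237   0.1873   0.018 ]
 [304.     283.       0.5965   0.1873   0.018 ]
 [291.     272.       0.5847   0.1989   0.018 ]
 [293.     236.       0.5874   0.2349   0.018 ]]
[0.6098 0.2651 0.1425] [0.7065 0.7078 0.0009 0.0001] 0.743049851478526
```

Request:
send_rows([
  {"claw":0.5,"offset":[1,-41,-20],"delta_rot":[0,0,0]},
  {"claw":0.5,"offset":[0,0,-45],"delta_rot":[0,0,0]},
  {"claw":0.5,"offset":[0,0,-35],"delta_rot":[0,0,0]},
  {"claw":0.5,"offset":[0,0,-13],"delta_rot":[0,0,0]},
  {"claw":0.5,"offset":[0,0,0],"delta_rot":[0,0,0]},
  {"claw":0.5,"offset":[0,0,0],"delta_rot":[0,0,0]},
  {"claw":-1,"offset":[0,0,0],"delta_rot":[0,0,0]},
  {"claw":-1,"offset":[0,0,0],"delta_rot":[0,0,0]},
  {"claw":-1,"offset":[0,0,0],"delta_rot":[0,0,0]},
  {"claw":-1,"offset":[0,0,0],"delta_rot":[0,0,0]},
], squeeze=40)

```text
time_s: 32.2
tcp_pos: [0.6116, 0.2234, 0.0298]
tcp_rot: [0.707, 0.707, 0.001, 0.0]
wrist_force: [-0.5, 0.4, 4.3]
finger_gap: 0.559
grasp_force: 39.9
```

Request:
send_rows([
  {"claw":-1,"offset":[0,8,0],"delta_rot":[0,0,0]},
  {"claw":-1,"offset":[0,15,0],"delta_rot":[0,0,0]},
  {"claw":-1,"offset":[0,15,0],"delta_rot":[0,0,0]},
  {"claw":-1,"offset":[0,15,0],"delta_rot":[0,0,0]},
  {"claw":-1,"offset":[0,15,0],"delta_rot":[0,0,0]},
  {"claw":-1,"offset":[0,5,0],"delta_rot":[0,0,0]},
  {"claw":-1,"offset":[0,0,40],"delta_rot":[0,0,0]},
  {"claw":-1,"offset":[0,0,40],"delta_rot":[0,0,0]},
  {"claw":-1,"offset":[0,0,40],"delta_rot":[0,0,0]},
  {"claw":-1,"offset":[0,0,0],"delta_rot":[0,0,0]},
])

```text
time_s: 33.2
tcp_pos: [0.6135, 0.2986, 0.1546]
tcp_rot: [0.707, 0.707, 0.005, 0.001]
wrist_force: [0.1, -0.5, -0.2]
finger_gap: 0.561
grasp_force: 39.9
```

```bash
python3 tail.py y .142
```

```text
4717.0
[[269.     236.       0.5895   0.3099   0.142 ]
 [366.     236.       0.6373   0.3098   0.142 ]
 [366.     281.       0.6388   0.2842   0.142 ]
 [270.     283.       0.5885   0.2832   0.142 ]]
2194.5
[[362.     313.       0.638    0.2634   0.142 ]
 [353.     344.       0.6343   0.2403   0.142 ]
 [272.     341.       0.5867   0.2427   0.142 ]
 [271.     312.       0.5877   0.2643   0.142 ]]
[0.6122 0.2973 0.1515] [0.707  0.7072 0.0027 0.0005] 0.5529202442737066
```

Request:
send_rows([
  {"claw":-1,"offset":[-10,-25,0],"delta_rot":[0,0,0.05]},
  {"claw":-1,"offset":[-16,-44,0],"delta_rot":[0,0,0.093]},
  {"claw":-1,"offset":[-16,-44,0],"delta_rot":[0,0,0]},
  {"claw":-1,"offset":[-16,-44,0],"delta_rot":[0,0,0]},
  {"claw":-1,"offset":[-16,-44,0],"delta_rot":[0,0,0]},
  {"claw":-1,"offset":[-16,-44,0],"delta_rot":[0,0,0]},
  {"claw":-1,"offset":[-16,-44,0],"delta_rot":[0,0,0]},
  {"claw":-1,"offset":[-16,-44,0],"delta_rot":[0,0,0]},
  {"claw":-1,"offset":[-15,-40,0],"delta_rot":[0,0,0]},
  {"claw":-1,"offset":[-2,-18,0],"delta_rot":[0,0,0]},
  {"claw":-1,"offset":[0,0,0],"delta_rot":[0,0,0]},
  {"claw":-1,"offset":[0,0,0],"delta_rot":[0,0,0]},
])

```text
time_s: 34.45
tcp_pos: [0.4713, -0.0946, 0.1478]
tcp_rot: [0.655, 0.756, 0.0, -0.001]
wrist_force: [0.1, 0.2, -1.0]
finger_gap: 0.56
grasp_force: 39.9
```

Request:
send_rows([
  {"claw":-1,"offset":[0,0,-45],"delta_rot":[0,0,0]},
  {"claw":-1,"offset":[0,0,-40],"delta_rot":[0,0,0]},
  {"claw":-1,"offset":[0,0,-5],"delta_rot":[0,0,0]},
  {"claw":-1,"offset":[0,0,0],"delta_rot":[0,0,0]},
  {"claw":-1,"offset":[0,0,0],"delta_rot":[0,0,0]},
])

```text
time_s: 34.95
tcp_pos: [0.473, -0.0944, 0.0599]
tcp_rot: [0.654, 0.756, 0.001, 0.001]
wrist_force: [0.4, -0.9, -1.4]
finger_gap: 0.561
grasp_force: 39.9
```

```bash
python3 p.py
```

```text
tcp [ 0.473  -0.0944  0.0599] closing yaw 8.270159111847619 tilt [0.0019 0.0002] unit x,y -126.29853309214195 2.200206448693951 gap 0.560636487246463 F [ 0.3869 -0.9326 -1.4003]
```

Request:
send_rows([
  {"claw":-1,"offset":[-2,0,-5],"delta_rot":[0,0,0]},
  {"claw":-1,"offset":[0,0,0],"delta_rot":[0,0,0]},
  {"claw":-1,"offset":[3,-20,0],"delta_rot":[0,0,0]},
  {"claw":-1,"offset":[3,-20,0],"delta_rot":[0,0,0]},
  {"claw":-1,"offset":[2,-15,0],"delta_rot":[0,0,0]},
  {"claw":-1,"offset":[1,-10,0],"delta_rot":[0,0,0]},
  {"claw":-1,"offset":[1,-7,0],"delta_rot":[0,0,0]},
  {"claw":-1,"offset":[0,0,0],"delta_rot":[0,0,0]},
  {"claw":-1,"offset":[0,0,0],"delta_rot":[0,0,0]},
])

```text
time_s: 35.85
tcp_pos: [0.4798, -0.1666, 0.0537]
tcp_rot: [0.655, 0.756, 0.0, -0.0]
wrist_force: [-0.9, 0.8, -1.7]
finger_gap: 0.56
grasp_force: 39.9
```

```bash
python3 p.py
```

```text
tcp [ 0.4798 -0.1666  0.0537] closing yaw 8.225518635246123 tilt [0.0001 0.0005] unit x,y -53.88294870160042 -1.4491994576226637 gap 0.560031568521861 F [-0.854   0.8271 -1.6813]
```

Request:
send_rows([
  {"claw":-1,"offset":[1,-4,0],"delta_rot":[0,0,0]},
  {"claw":-1,"offset":[0,-2,0],"delta_rot":[0,0,0]},
  {"claw":-1,"offset":[0,0,0],"delta_rot":[0,0,0]},
])

```text
time_s: 36.15
tcp_pos: [0.4808, -0.1734, 0.0536]
tcp_rot: [0.655, 0.756, -0.0, 0.0]
wrist_force: [-1.0, 0.3, -1.6]
finger_gap: 0.56
grasp_force: 39.9
```

Request:
send_rows([
  {"claw":-1,"offset":[0,-1,0],"delta_rot":[0,0,0]},
  {"claw":-1,"offset":[0,0,0],"delta_rot":[0,0,0]},
])

```text
time_s: 36.35
tcp_pos: [0.4808, -0.1742, 0.0536]
tcp_rot: [0.655, 0.756, 0.0, -0.0]
wrist_force: [0.3, -0.4, -1.1]
finger_gap: 0.559
grasp_force: 39.9
```

Request:
send_rows([
  {"claw":-1,"offset":[0,-1,0],"delta_rot":[0,0,0]},
  {"claw":-1,"offset":[0,0,0],"delta_rot":[0,0,0]},
])

```text
time_s: 36.55
tcp_pos: [0.4808, -0.1745, 0.0536]
tcp_rot: [0.655, 0.756, 0.0, -0.0]
wrist_force: [-0.1, 2.8, -0.9]
finger_gap: 0.559
grasp_force: 39.9
```

Request:
send_rows([
  {"claw":-1,"offset":[0,-1,0],"delta_rot":[0,0,0]},
  {"claw":-1,"offset":[0,0,0],"delta_rot":[0,0,0]},
])

```text
time_s: 36.75
tcp_pos: [0.4808, -0.1746, 0.0535]
tcp_rot: [0.654, 0.756, 0.001, -0.001]
wrist_force: [0.6, 5.5, 0.2]
finger_gap: 0.56
grasp_force: 40.0
```

Request:
send_rows([
  {"claw":-1,"offset":[0,1,-1],"delta_rot":[0,0,0]},
  {"claw":0.3,"offset":[0,0,0],"delta_rot":[0,0,0]},
  {"claw":0.3,"offset":[0,0,0],"delta_rot":[0,0,0]},
  {"claw":0.4,"offset":[0,0,0],"delta_rot":[0,0,0]},
  {"claw":0.5,"offset":[0,0,20],"delta_rot":[0,0,0]},
  {"claw":0.5,"offset":[0,30,30],"delta_rot":[0,0,0]},
  {"claw":0.5,"offset":[-2,10,30],"delta_rot":[0,0,0]},
  {"claw":0.5,"offset":[0,0,0],"delta_rot":[0,0,0]},
  {"claw":0.5,"offset":[0,0,0],"delta_rot":[0,0,0]},
])

```text
time_s: 37.65
tcp_pos: [0.4791, -0.136, 0.133]
tcp_rot: [0.655, 0.756, -0.0, 0.001]
wrist_force: [-0.8, -0.1, 0.0]
finger_gap: 0.751
grasp_force: 0.0
```

```bash
python3 tail.py y .040
```

```text
2819.5
[[343.     239.       0.5017  -0.1566   0.04  ]
 [343.     283.       0.5085  -0.1955   0.04  ]
 [282.     282.       0.4588  -0.2018   0.04  ]
 [285.     238.       0.4573  -0.1622   0.04  ]]
[ 0.4785 -0.1362  0.1322] [ 0.6552  0.7555 -0.0004  0.0001] 0.750732442023917
```

Request:
send_rows([
  {"claw":0,"offset":[-4,25,5],"delta_rot":[0,0,-0.12]},
  {"claw":-1,"offset":[-8,35,5],"delta_rot":[0,0,-0.128]},
  {"claw":-1,"offset":[-8,35,0],"delta_rot":[0,0,0]},
  {"claw":-1,"offset":[0,0,0],"delta_rot":[0,0,0]},
  {"claw":-1,"offset":[0,0,0],"delta_rot":[0,0,0]},
])

```text
time_s: 38.2
tcp_pos: [0.4582, -0.0406, 0.1417]
tcp_rot: [0.743, 0.669, -0.001, -0.0]
wrist_force: [-0.3, -0.7, 0.5]
finger_gap: 0.321
grasp_force: 0.0
```

```bash
python3 p.py
python3 - <<'E'
from h import *
W=snap('wrist','k5')
hsv=cv2.cvtColor(W['image'],cv2.COLOR_RGB2HSV)
m=cv2.inRange(hsv,(0,0,0),(180,255,70));m[232:]=0;m[:60]=0;m[:,:200]=0;m[:,440:]=0
for c in cv2.findContours(m,0,2)[0]:
    if cv2.contourArea(c)>60: 
        b=cv2.boundingRect(c);print(b,onz(W,b[0]+b[2]/2,b[1]+b[2]/2,.054,True))
cv2.imwrite('pics/k5c.png',W['image'][:,:,::-1])
E
```

```text
tcp [ 0.4582 -0.0406  0.1417] closing yaw -5.954771889239178 tilt [-0.0018 -0.0003] unit x,y -181.71286782392025 -4.636227316826295 gap 0.32071528636708935 F [-0.3415 -0.7442  0.4944]
(304, 152, 26, 29) [ 0.46093389 -0.0059933   0.054     ]
```

View pics/k5c.png

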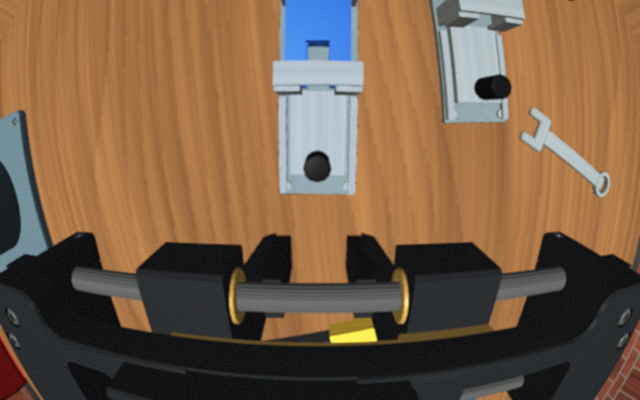

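Request:
send_rows([
  {"claw":-1,"offset":[0,0,-40],"delta_rot":[0,0,0]},
  {"claw":-1,"offset":[0,0,-35],"delta_rot":[0,0,0]},
  {"claw":-1,"offset":[0,0,-12],"delta_rot":[0,0,0]},
  {"claw":-1,"offset":[1,10,0],"delta_rot":[0,0,0]},
  {"claw":-1,"offset":[1,10,0],"delta_rot":[0,0,0]},
  {"claw":-1,"offset":[1,10,0],"delta_rot":[0,0,0]},
  {"claw":-1,"offset":[1,10,0],"delta_rot":[0,0,0]},
  {"claw":-1,"offset":[1,10,0],"delta_rot":[0,0,0]},
  {"claw":-1,"offset":[0,3,0],"delta_rot":[0,0,0]},
  {"claw":-1,"offset":[0,0,0],"delta_rot":[0,0,0]},
  {"claw":-1,"offset":[0,0,0],"delta_rot":[0,0,0]},
])

```text
time_s: 39.35
tcp_pos: [0.4645, 0.0122, 0.0568]
tcp_rot: [0.743, 0.669, 0.0, 0.001]
wrist_force: [0.7, -5.4, -2.6]
finger_gap: 0.006
grasp_force: 2.5
```

Request:
send_rows([
  {"claw":-1,"offset":[0,1,0],"delta_rot":[0,0,0]},
  {"claw":-1,"offset":[0,0,0],"delta_rot":[0,0,0]},
])

```text
time_s: 39.55
tcp_pos: [0.4645, 0.0123, 0.0567]
tcp_rot: [0.744, 0.669, -0.0, 0.001]
wrist_force: [-0.1, -7.7, 0.2]
finger_gap: 0.005
grasp_force: 3.7
```

Request:
send_rows([
  {"claw":-1,"offset":[0,1,0],"delta_rot":[0,0,0]},
  {"claw":-1,"offset":[0,0,0],"delta_rot":[0,0,0]},
])

```text
time_s: 39.75
tcp_pos: [0.4645, 0.0124, 0.0567]
tcp_rot: [0.744, 0.668, -0.001, 0.002]
wrist_force: [-0.9, -9.7, -0.1]
finger_gap: 0.004
grasp_force: 4.9
```

Request:
send_rows([
  {"claw":-1,"offset":[-2,-20,0],"delta_rot":[0,0,0]},
  {"claw":-1,"offset":[-3,-30,0],"delta_rot":[0,0,0]},
  {"claw":-1,"offset":[0,0,40],"delta_rot":[0,0,0]},
  {"claw":0,"offset":[0,15,45],"delta_rot":[0,0,0]},
  {"claw":0.4,"offset":[5,45,0],"delta_rot":[0,0,0]},
  {"claw":0.4,"offset":[5,45,0],"delta_rot":[0,0,0]},
  {"claw":0.4,"offset":[5,45,0],"delta_rot":[0,0,0]},
  {"claw":0.4,"offset":[5,45,0],"delta_rot":[0,0,0]},
  {"claw":0.4,"offset":[4,45,0],"delta_rot":[0,0,0]},
  {"claw":0.4,"offset":[1,10,0],"delta_rot":[0,0,0]},
  {"claw":0.4,"offset":[0,0,0],"delta_rot":[0,0,0]},
  {"claw":0.4,"offset":[0,0,0],"delta_rot":[0,0,0]},
])

```text
time_s: 40.95
tcp_pos: [0.4838, 0.2138, 0.141]
tcp_rot: [0.743, 0.669, -0.0, 0.0]
wrist_force: [0.2, -0.4, -1.2]
finger_gap: 0.703
grasp_force: 0.0
```

```bash
python3 tail.py b .013
```

```text
2102.0
[[347.     237.       0.5057   0.1753   0.013 ]
 [346.     270.       0.5024   0.1421   0.013 ]
 [333.     282.       0.4893   0.1305   0.013 ]
 [307.     282.       0.4648   0.1331   0.013 ]
 [294.     269.       0.4544   0.1483   0.013 ]
 [294.     236.       0.4589   0.1813   0.013 ]]
1093.0
[[293.     316.       0.4458   0.0941   0.013 ]
 [345.     316.       0.4979   0.0885   0.013 ]
 [344.     341.       0.4948   0.0543   0.013 ]
 [294.     341.       0.4418   0.06     0.013 ]]
[0.4839 0.2131 0.1408] [ 0.7438  0.6684 -0.0003  0.0004] 0.6998731174537689
```

Request:
send_rows([
  {"claw":0.4,"offset":[-3,-43,-15],"delta_rot":[0,0,0]},
  {"claw":0.4,"offset":[0,0,-45],"delta_rot":[0,0,0]},
  {"claw":0.4,"offset":[0,0,-35],"delta_rot":[0,0,0]},
  {"claw":0.4,"offset":[0,0,-16],"delta_rot":[0,0,0]},
  {"claw":0.4,"offset":[0,0,0],"delta_rot":[0,0,0]},
  {"claw":0.4,"offset":[0,0,0],"delta_rot":[0,0,0]},
  {"claw":0.4,"offset":[0,0,0],"delta_rot":[0,0,0]},
], squeeze=40)

```text
time_s: 41.7
tcp_pos: [0.4817, 0.1714, 0.0309]
tcp_rot: [0.744, 0.669, 0.001, 0.0]
wrist_force: [0.7, -0.2, 0.9]
finger_gap: 0.702
grasp_force: 0.0
```

Request:
send_rows([
  {"claw":0.4,"offset":[0,-1,-4],"delta_rot":[0,0,0]},
  {"claw":0.4,"offset":[0,0,0],"delta_rot":[0,0,0]},
  {"claw":-1,"offset":[0,0,0],"delta_rot":[0,0,0]},
  {"claw":-1,"offset":[0,0,0],"delta_rot":[0,0,0]},
  {"claw":-1,"offset":[0,0,0],"delta_rot":[0,0,0]},
  {"claw":-1,"offset":[0,0,0],"delta_rot":[0,0,0]},
  {"claw":-1,"offset":[0,0,0],"delta_rot":[0,0,0]},
])

```text
time_s: 42.4
tcp_pos: [0.481, 0.1708, 0.0258]
tcp_rot: [0.743, 0.669, 0.0, 0.0]
wrist_force: [-0.6, -0.8, 2.4]
finger_gap: 0.555
grasp_force: 40.0
```

Request:
send_rows([
  {"claw":0.3,"offset":[0,0,0],"delta_rot":[0,0,0]},
  {"claw":0.3,"offset":[0,0,1.5],"delta_rot":[0,0,0]},
  {"claw":0.3,"offset":[0,0,0],"delta_rot":[0,0,0]},
  {"claw":-1,"offset":[0,0,0],"delta_rot":[0,0,0]},
  {"claw":-1,"offset":[0,0,0],"delta_rot":[0,0,0]},
  {"claw":-1,"offset":[0,0,0],"delta_rot":[0,0,0]},
  {"claw":-1,"offset":[0,0,0],"delta_rot":[0,0,0]},
])

```text
time_s: 43.1
tcp_pos: [0.4808, 0.1707, 0.0271]
tcp_rot: [0.743, 0.669, -0.0, -0.0]
wrist_force: [-0.3, -0.3, -0.5]
finger_gap: 0.558
grasp_force: 40.0
```

Request:
send_rows([
  {"claw":-1,"offset":[1,8,0],"delta_rot":[0,0,0]},
  {"claw":-1,"offset":[2,15,0],"delta_rot":[0,0,0]},
  {"claw":-1,"offset":[1,15,0],"delta_rot":[0,0,0]},
  {"claw":-1,"offset":[2,15,0],"delta_rot":[0,0,0]},
  {"claw":-1,"offset":[1,15,0],"delta_rot":[0,0,0]},
  {"claw":-1,"offset":[1,5,0],"delta_rot":[0,0,0]},
  {"claw":-1,"offset":[0,0,40],"delta_rot":[0,0,0]},
  {"claw":-1,"offset":[0,0,40],"delta_rot":[0,0,0]},
  {"claw":-1,"offset":[0,0,40],"delta_rot":[0,0,0]},
  {"claw":-1,"offset":[0,0,0],"delta_rot":[0,0,0]},
  {"claw":-1,"offset":[0,0,0],"delta_rot":[0,0,0]},
])

```text
time_s: 44.2
tcp_pos: [0.4893, 0.2439, 0.1478]
tcp_rot: [0.743, 0.669, 0.001, 0.0]
wrist_force: [-0.4, -0.7, -1.2]
finger_gap: 0.557
grasp_force: 40.0
```

```bash
python3 tail.py b .135
```

```text
4153.5
[[368.     242.       0.5147   0.2493   0.135 ]
 [364.     282.       0.5116   0.2265   0.135 ]
 [272.     282.       0.4637   0.2316   0.135 ]
 [270.     240.       0.4666   0.2555   0.135 ]]
2370.5
[[362.     313.       0.5097   0.2063   0.135 ]
 [358.     341.       0.5067   0.1855   0.135 ]
 [276.     338.       0.4592   0.193    0.135 ]
 [275.     312.       0.462    0.2121   0.135 ]]
[0.4885 0.2434 0.1466] [ 0.7432  0.669  -0.0004  0.    ] 0.559529479905837
```

Request:
send_rows([
  {"claw":-1,"offset":[0,-25,0],"delta_rot":[0,0,0.05]},
  {"claw":-1,"offset":[-2,-42,0],"delta_rot":[0,0,0.1]},
  {"claw":-1,"offset":[-2,-42,0],"delta_rot":[0,0,0.098]},
  {"claw":-1,"offset":[-2,-42,0],"delta_rot":[0,0,0]},
  {"claw":-1,"offset":[-3,-42,0],"delta_rot":[0,0,0]},
  {"claw":-1,"offset":[-3,-42,0],"delta_rot":[0,0,0]},
  {"claw":-1,"offset":[-3,-42,0],"delta_rot":[0,0,0]},
  {"claw":-1,"offset":[-2,-40,0],"delta_rot":[0,0,0]},
  {"claw":-1,"offset":[0,-20,0],"delta_rot":[0,0,0]},
  {"claw":-1,"offset":[0,0,0],"delta_rot":[0,0,0]},
  {"claw":-1,"offset":[0,0,0],"delta_rot":[0,0,0]},
])

```text
time_s: 45.35
tcp_pos: [0.471, -0.0927, 0.1461]
tcp_rot: [0.655, 0.756, -0.0, -0.001]
wrist_force: [-0.8, 1.0, -0.9]
finger_gap: 0.556
grasp_force: 40.0
```

Request:
send_rows([
  {"claw":-1,"offset":[0,0,-40],"delta_rot":[0,0,0]},
  {"claw":-1,"offset":[0,0,-36],"delta_rot":[0,0,0]},
  {"claw":-1,"offset":[0,0,-5],"delta_rot":[0,0,0]},
  {"claw":-1,"offset":[0,0,0],"delta_rot":[0,0,0]},
  {"claw":-1,"offset":[0,0,0],"delta_rot":[0,0,0]},
  {"claw":-1,"offset":[0,0,0],"delta_rot":[0,0,0]},
])

```text
time_s: 45.95
tcp_pos: [0.4729, -0.0931, 0.0676]
tcp_rot: [0.655, 0.756, 0.001, 0.001]
wrist_force: [-0.1, -0.3, -0.9]
finger_gap: 0.56
grasp_force: 40.0
```

```bash
python3 p.py
```

```text
tcp [ 0.4729 -0.0931  0.0676] closing yaw 8.215552607090686 tilt [ 0.0025 -0.0004] unit x,y -127.580829008872 2.3271856586650266 gap 0.5599911457195079 F [-0.1463 -0.2551 -0.8958]
```

Request:
send_rows([
  {"claw":-1,"offset":[-2,0,-6],"delta_rot":[0,0,0]},
  {"claw":-1,"offset":[2,-15,0],"delta_rot":[0,0,0]},
  {"claw":-1,"offset":[0,0,0],"delta_rot":[0,0,0]},
  {"claw":-1,"offset":[0,0,0],"delta_rot":[0,0,0]},
])

```text
time_s: 46.35
tcp_pos: [0.4719, -0.1083, 0.0604]
tcp_rot: [0.655, 0.755, 0.0, 0.0]
wrist_force: [0.3, -0.0, -0.7]
finger_gap: 0.557
grasp_force: 40.0
```

```bash
python3 p.py
```

```text
tcp [ 0.4719 -0.1083  0.0604] closing yaw 8.131967642905016 tilt [ 0.0006 -0.    ] unit x,y -112.6628629744572 -0.904812316933067 gap 0.5565359576176588 F [ 0.2539 -0.0489 -0.6997]
```

z on target (0.0604). Insert in stages.

Request:
send_rows([
  {"claw":-1,"offset":[2,-15,0],"delta_rot":[0,0,0]},
  {"claw":-1,"offset":[2,-10,0],"delta_rot":[0,0,0]},
  {"claw":-1,"offset":[0,0,0],"delta_rot":[0,0,0]},
])

```text
time_s: 46.65
tcp_pos: [0.476, -0.1346, 0.0602]
tcp_rot: [0.656, 0.755, -0.0, 0.0]
wrist_force: [0.9, 0.1, -0.4]
finger_gap: 0.553
grasp_force: 40.0
```

Request:
send_rows([
  {"claw":-1,"offset":[2,-12,0],"delta_rot":[0,0,0]},
  {"claw":-1,"offset":[2,-12,0],"delta_rot":[0,0,0]},
  {"claw":-1,"offset":[1,-8,0],"delta_rot":[0,0,0]},
  {"claw":-1,"offset":[0,0,0],"delta_rot":[0,0,0]},
])

```text
time_s: 47.05
tcp_pos: [0.4808, -0.1671, 0.0601]
tcp_rot: [0.656, 0.755, -0.0, 0.0]
wrist_force: [-0.2, 0.0, -0.3]
finger_gap: 0.554
grasp_force: 40.0
```

```bash
python3 p.py
```

```text
tcp [ 0.4808 -0.1671  0.0601] closing yaw 8.049647554204622 tilt [ 0.0001 -0.0007] unit x,y -53.249277816669256 -0.5067749122473669 gap 0.553741068787449 F [-0.1546  0.0388 -0.2665]
```

Request:
send_rows([
  {"claw":-1,"offset":[0,-4,0],"delta_rot":[0,0,0]},
  {"claw":-1,"offset":[0,-1,0],"delta_rot":[0,0,0]},
  {"claw":-1,"offset":[0,0,0],"delta_rot":[0,0,0]},
])

```text
time_s: 47.35
tcp_pos: [0.4807, -0.1701, 0.0601]
tcp_rot: [0.655, 0.756, 0.0, -0.0]
wrist_force: [0.1, 0.7, -0.1]
finger_gap: 0.556
grasp_force: 40.0
```

Request:
send_rows([
  {"claw":-1,"offset":[0,-1,0],"delta_rot":[0,0,0]},
  {"claw":-1,"offset":[0,0,0],"delta_rot":[0,0,0]},
])

```text
time_s: 47.55
tcp_pos: [0.4808, -0.1712, 0.0601]
tcp_rot: [0.655, 0.756, -0.0, 0.0]
wrist_force: [1.0, 0.3, -0.3]
finger_gap: 0.558
grasp_force: 40.0
```

Request:
send_rows([
  {"claw":-1,"offset":[0,-1,0],"delta_rot":[0,0,0]},
  {"claw":-1,"offset":[0,0,0],"delta_rot":[0,0,0]},
])

```text
time_s: 47.75
tcp_pos: [0.4808, -0.1723, 0.0601]
tcp_rot: [0.655, 0.756, -0.0, 0.0]
wrist_force: [-0.0, 0.2, -0.3]
finger_gap: 0.554
grasp_force: 40.0
```

Request:
send_rows([
  {"claw":-1,"offset":[0,-1,0],"delta_rot":[0,0,0]},
  {"claw":-1,"offset":[0,0,0],"delta_rot":[0,0,0]},
])

```text
time_s: 47.95
tcp_pos: [0.4808, -0.1732, 0.0601]
tcp_rot: [0.655, 0.756, 0.0, -0.0]
wrist_force: [-0.5, -0.1, -0.5]
finger_gap: 0.555
grasp_force: 40.0
```

Request:
send_rows([
  {"claw":-1,"offset":[0,-1,0],"delta_rot":[0,0,0]},
  {"claw":-1,"offset":[0,0,0],"delta_rot":[0,0,0]},
])

```text
time_s: 48.15
tcp_pos: [0.4808, -0.1735, 0.0601]
tcp_rot: [0.655, 0.756, 0.0, -0.0]
wrist_force: [0.1, 4.3, -0.8]
finger_gap: 0.55
grasp_force: 40.0
```

Request:
send_rows([
  {"claw":-1,"offset":[0,-1,0],"delta_rot":[0,0,0]},
  {"claw":-1,"offset":[0,0,0],"delta_rot":[0,0,0]},
])

```text
time_s: 48.35
tcp_pos: [0.4808, -0.1736, 0.06]
tcp_rot: [0.654, 0.756, 0.001, -0.001]
wrist_force: [0.1, 6.1, -0.2]
finger_gap: 0.558
grasp_force: 40.0
```

Request:
send_rows([
  {"claw":-1,"offset":[0,1,-1],"delta_rot":[0,0,0]},
  {"claw":0.3,"offset":[0,0,0],"delta_rot":[0,0,0]},
  {"claw":0.3,"offset":[0,0,0],"delta_rot":[0,0,0]},
  {"claw":0.4,"offset":[0,0,0],"delta_rot":[0,0,0]},
  {"claw":0.5,"offset":[0,0,20],"delta_rot":[0,0,0]},
  {"claw":0.5,"offset":[0,25,25],"delta_rot":[0,0,0]},
  {"claw":0.5,"offset":[-2,45,20],"delta_rot":[0,0,0]},
  {"claw":0.5,"offset":[-2,10,35],"delta_rot":[0,0,0]},
  {"claw":0.5,"offset":[0,0,0],"delta_rot":[0,0,0]},
  {"claw":0.5,"offset":[0,0,0],"delta_rot":[0,0,0]},
])

```text
time_s: 49.35
tcp_pos: [0.4772, -0.0951, 0.1596]
tcp_rot: [0.655, 0.756, -0.0, 0.001]
wrist_force: [-1.2, -1.1, -0.3]
finger_gap: 0.752
grasp_force: 0.0
```

```bash
python3 tail.py b .045; python3 tail.py y .04
python3 - <<'E'
from h import *
W=snap('wrist');S=snap('scene');A=snap('top')
o=np.zeros((600,800,3),np.uint8)
o[:300,:400]=cv2.resize(W['image'][215:290,270:370],(400,300),interpolation=cv2.INTER_CUBIC)
o[:300,400:]=cv2.resize(S['image'][70:145,250:350],(400,300),interpolation=cv2.INTER_CUBIC)
o[300:,:]=cv2.resize(A['image'][180:300,160:480],(800,300),interpolation=cv2.INTER_CUBIC)
cv2.imwrite('pics/fin.png',o[:,:,::-1])
E
```

```text
4722.5
[[418.     320.       0.5943  -0.2029   0.045 ]
 [402.     338.       0.584   -0.2274   0.045 ]
 [222.     342.       0.3991  -0.2611   0.045 ]
 [217.     327.       0.3942  -0.2409   0.045 ]
 [222.     315.       0.3998  -0.2236   0.045 ]
 [397.     312.       0.5692  -0.1942   0.045 ]]
338.5
[[338.     278.       0.5051  -0.1623   0.045 ]
 [337.     283.       0.505   -0.1676   0.045 ]
 [281.     281.       0.4549  -0.1729   0.045 ]]
[ 0.4765 -0.0954  0.1587] [ 0.6553  0.7554 -0.0005  0.0001] 0.7543887988980686
390.0
[[336.     267.       0.5011  -0.1539   0.04  ]
 [336.     274.       0.5023  -0.161    0.04  ]
 [283.     275.       0.4549  -0.1691   0.04  ]
 [286.     267.       0.4568  -0.1604   0.04  ]]
[ 0.4761 -0.0955  0.1583] [ 0.6554  0.7552 -0.0007 -0.0004] 0.7500418991820388
```

View pics/fin.png

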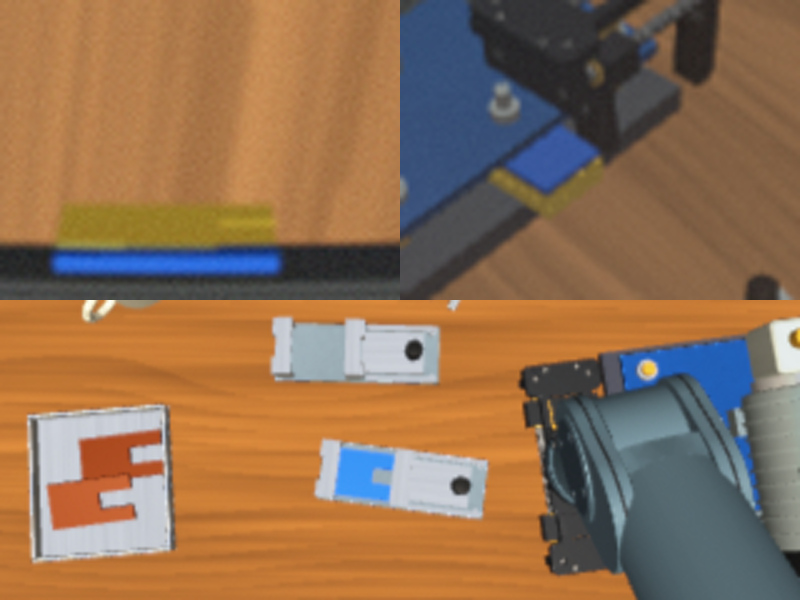

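```bash
python3 -c "
from rig import ctrl
print(ctrl.hand_in())"
```

```text
the job is handed in; nothing more can be done
None
```

The job is handed in: both old packers are in the tray, and the gap holds two yellow 10 mm packers and one blue 5 mm packer (25 of 27 mm), each pushed until it met the stud. The grip slackened once and dropped the first old packer on the tray rim, but I re-gripped it and it now looks flat in the tray.

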